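Find the correctly set gap with a feeler blade

ROBOT

A 7-joint arm with a two-finger parallel gripper is mounted at the origin on a cart in front of the work surface, level with it; the furniture and walls round the work are solid. World frame = base frame: x ahead of the robot, y to its left, z up, the work surface at z = 0. Lengths are in m, angles in rad, forces in N, time in s.
With the tool pointing down it reaches from about 0.425 to 0.925 m from the base axis. Payload 6.8 kg.
Tool frame: the origin (TCP) lies midway between the tips of the shut fingers; the grasp point (between the pads) lies 19 mm behind it; z points along the fingers, y is the line along which they close (so a half turn about z gives the same grasp; the last joint's range is limited). The gripper opens to 85 mm and grips with 20 to 120 N. Pads are 22 mm wide; open, the fingers measure 114 mm over their backs; the gripper's body (76 mm by 85 mm) begins 54 mm behind the grasp point. The pads swing forward as they close: fully open they stand 13 mm farther back than shut.
Start: joints at [1, 0.477, 0.022, 1.555, -0.011, 1.109, -0.083], TCP at [0.301, -0.604, 0.231] pointing down, gripper open.
Joint ranges: [-2.96, 2.96], [-0.34, 2.1], [-1.41, 1.46], [0.24, 2.44], [-1.37, 4.51], [0.17, 1.92], [-2.96, 2.96]. Speed limits (rad/s): [2.39, 2.39, 3.14, 3.14, 3.14, 3.14, 3.14].

INTERFACE

Orientations are given as a unit quaternion [w, x, y, z].
In Python, from station import bot gives the robot as it stands.
- The arm moves only by the tool jog_arm, never from a script. Its argument "rows" is a list of rows, each an object of numbers: "fingers": the finger opening in mm, from 0 to 85.4; "x", "y", "z": the shift along the tool's x, y, z in mm; "ax", "ay", "az": the turn, a rotation vector about the tool's x, y, z in degrees. A call has exactly 8 rows; each row shifts and turns the commanded pose from where the row before left it, along the tool's axes as they then stand; what a row does not reach is not made up. A row lasts 1/10 s, in which the tool goes at most 50 mm and 8.59 degrees, less where a joint would pass 70% of its speed; a pose out of reach is approached as far as the arm can. A call with a gripper value outside its range is refused whole. The fingers move at their own pace and stop on an object; "force" is the grip in N (left out, the last holds). Time passes only in rows, so rows that do not move let the fingers close, or fill a call up. It gives the time, the measured TCP pose, the force, the opening and the grip force at its end, in the units of the state.
- bot.get_obs(): the state, without advancing time (a new reading comes with each control period).
- bot.read_camera(name): name is "scene" or "side" or "wrist"; returns a dict with "pixels" (400x640x3 uint8, red, green, blue), "vertical_fov" (degrees; the focal length in pixels is half the picture's height over the tangent of half this angle, whatever the lens; pixels are square), "cx", "cy" (the principal point, pixels), "dist_coeffs" ([k1, k2, p1, p2, k3] as OpenCV has them; the pictures are not rectified), "world_from_camera" (4x4, takes a point from camera to world coordinates). Camera axes: x right, y down, z forward; pixel columns grow to the right and rows downward; lengths in m; the calibration is good to about 2 mm. A picture is of the moment at which its call begins. There is no depth.
- bot.hand_in(): hands the job in; it is judged then, once.
The state is a dict: "t": time; "q": joint angles; "joint_vel": joint speeds; "joint_torque": joint torques, N m; "eef_pos": TCP position; "tool_rot": TCP orientation; "contact_force": force on the tool from outside, world axes, zero at the start; "torque": the same for the moment, N m; "gripper_width": opening from 0.0 (shut) to 1.0 (fully open); "grasp_force": force on a finger pad.
Only numpy, scipy, OpenCV 4.12 (cv2) and the standard library are available. Lean on these libraries where they do the work, as an engineer would, in place of code of your own. Each camera call takes 0.05 s, during which the arm holds its last target. There are 200 camera calls.

TASK

Take the red-handled feeler blade out of its wooden stand and try it in the three gaps of the sloping steel slide block: one is too tight and stops the blade part-way, one is slack and lets it in with no resistance, and one is set right, so that the blade slides in against a light springy drag. Leave the blade pushed fully home in the gap that is set right, handle shoulder on the steel face, and let go; never force the blade, and leave the other tools where they are.

Things in the scene. Friction and masses are not known exactly. Their poses are not given: they have to be found in the camera images.
- feeler: feeler blade, standing blade down in the stand: a steel blade 20 mm wide (its x), 4 mm thick (its y), 45 mm long, under a red handle block 30 mm (x) by 16 mm (y) by 56 mm high (z). Weighs about 80 g. Origin at the shoulder, the centre of the handle's underside; z points up the handle, the blade runs to z = -45 mm. Half a turn about z makes no difference. Grip the handle across its 16 mm.
- grip (a point): the place to grip on the red handle, on its axis 35 mm above the shoulder
- blade_tip (a point): centre of the blade's lower end, 45 mm below the shoulder
- stand: fixed wooden stand 56 x 50 mm, 58 mm high, on a 90 x 80 x 8 mm foot, with an upright slot 26 x 6 mm; the feeler's shoulder rests on its top. Origin at the centre of its underside.
- slide_block: fixed steel block on a blue 150 x 170 mm base, with three outwardly alike gaps 45 mm apart in its face (150 mm across, sloping 30 degrees, looking up and to -x). Origin under the middle of the face, 88 mm below it, on the worktop; y runs along the row, to the left. Which gap is tight, slack or right varies and cannot be seen: what differs is hidden 9 mm and more below the face.
- gap_left (a point): mouth of the left (+y) gap as the robot sees it: centre of the opening (28 x 9 mm), in the plane of the sloping face. z points out of the gap along its axis (up and towards the robot, 30 degrees from vertical), y across the thin way of the gap (along the row of gaps, 9 mm), x up the slope (the 28 mm way). The gap runs straight down -z, 54 mm deep.
- gap_middle (a point): mouth of the middle gap as the robot sees it: centre of the opening (28 x 9 mm), in the plane of the sloping face. z points out of the gap along its axis (up and towards the robot, 30 degrees from vertical), y across the thin way of the gap (along the row of gaps, 9 mm), x up the slope (the 28 mm way). The gap runs straight down -z, 54 mm deep.
- gap_right (a point): mouth of the right (-y) gap as the robot sees it: centre of the opening (28 x 9 mm), in the plane of the sloping face. z points out of the gap along its axis (up and towards the robot, 30 degrees from vertical), y across the thin way of the gap (along the row of gaps, 9 mm), x up the slope (the 28 mm way). The gap runs straight down -z, 54 mm deep.
- leaf (a joint): hidden leaf spring in whichever gap is set right, rad: 0 when free, 0.05 to 0.25 when the blade stands fully in that gap. The blade meets it 9 to 37 mm below the face and must be pushed on against a drag of roughly 2 to 10 N, most as the tip passes the end of the leaf; the spring also pushes the blade sideways with 2 to 4 N.
- tight_stop (a joint): hidden stop in whichever gap is too tight, m: 0 when untouched. The blade meets it 18 mm below the face; it does not move under less than 20 N and then gives 1 mm for each further 4 N. More than 2.5 mm (30 N) counts as forcing.
- tape_electrical: bystander: black roll of tape, 58 mm across, 19 mm high, lying flat; origin under its centre
- sanding_block: bystander: brown sanding block 62 x 110 x 37 mm; origin under its centre
- spanner_13: bystander: steel spanner 167 mm long, 30 mm wide, 7 mm high, lying flat; origin under its centre

How it is judged:
On the way:
1. the blade is drawn clear of its stand (z of blade_tip in the frame of stand above 0.065 m), for 0.1 s.
At the end, for the whole second after the job is handed in: The blade stands in the gap with the leaf spring (leaf pushed back more than 0.025 rad), its tip at least 40 mm below the face (shoulder within 5 mm of the face), its tip within 5 mm (thin way) and 6 mm (wide way) of the gap's axis, in line with the gap within 0.12 rad, at rest (((z of blade_tip in the frame of gap_left below -0.04 m and y of blade_tip in the frame of gap_left between -0.005 and 0.005 m and x of blade_tip in the frame of gap_left between -0.006 and 0.006 m and angle between the z axis of feeler and the z axis of gap_left, either way round below 0.12 rad) or (z of blade_tip in the frame of gap_middle below -0.04 m and y of blade_tip in the frame of gap_middle between -0.005 and 0.005 m and x of blade_tip in the frame of gap_middle between -0.006 and 0.006 m and angle between the z axis of feeler and the z axis of gap_middle, either way round below 0.12 rad) or (z of blade_tip in the frame of gap_right below -0.04 m and y of blade_tip in the frame of gap_right between -0.005 and 0.005 m and x of blade_tip in the frame of gap_right between -0.006 and 0.006 m and angle between the z axis of feeler and the z axis of gap_right, either way round below 0.12 rad)) and value of joint leaf above 0.025 rad and linear speed of feeler below 0.02 m/s); the robot touches nothing.
It fails at once if the tight gap is forced: its stop pushed in more than 2.5 mm (30 N) (value of joint tight_stop above 0.0025 m).
It fails at once if the feeler is pressed on the steel block with more than 80 N (contact force between feeler and slide_block above 80 N).
It fails at once if the tape electrical is moved more than 2 cm (distance of tape_electrical from where it was at the start of the episode above 0.02 m).
It fails at once if the sanding block is moved more than 2 cm (distance of sanding_block from where it was at the start of the episode above 0.02 m).
It fails at once if the spanner 13 is moved more than 2 cm (distance of spanner_13 from where it was at the start of the episode above 0.02 m).
It also fails if it takes over 64 s, if anything falls off the work surface, if the arm or the gripper's body presses on something with over 40 N, if the wrist force passes 120 N, or if a joint passes its speed limit or range.

## Working session

There is one attempt and no reset: what is moved stays moved. The work goes in short steps, Python scripts to look and compute and a tool call to move; the robot and the scene stay as the last step left them, time stands still between calls to the robot, and variables do not carry over. Pictures are saved under pics/ and viewed, at most 10 in all, crops included, and the job is handed in when it is done.

Besides the shell and the picture viewer there is one more tool, called by a JSON object that holds its "api" and its "payload", one argument or row to a line. jog_arm: Moves the arm, as the interface text tells. Its arguments: {"type":"object","properties":{"rows":{"type":"array","items":{"type":"object","properties":{"fingers":{"type":"number"},"x":{"type":"number"},"y":{"type":"number"},"z":{"type":"number"},"ax":{"type":"number"},"ay":{"type":"number"},"az":{"type":"number"}}}},"force":{"type":"number"}},"required":["rows"]}

```bash
ls; mkdir -p pics; cat > h.py <<'E'
import numpy as np, cv2, pickle
from scipy.spatial.transform import Rotation as R
from station import bot
def cam(n):
    c=bot.read_camera(n); p=c["pixels"]; f=p.shape[0]/2/np.tan(np.radians(c["vertical_fov"])/2)
    c["K"]=np.array([[f,0,c["cx"]],[0,f,c["cy"]],[0,0,1]]); c["d"]=np.array(c["dist_coeffs"],float); c["T"]=np.array(c["world_from_camera"]); return c
def ray(c,uv):
    uv=np.array(uv,float).reshape(-1,1,2); n=cv2.undistortPoints(uv,c["K"],c["d"]).reshape(-1,2)
    d=np.c_[n,np.ones(len(n))]@c["T"][:3,:3].T; return c["T"][:3,3],d/np.linalg.norm(d,axis=1,keepdims=True)
def plane(c,uv,p0,n):
    o,d=ray(c,uv); p0=np.array(p0,float);n=np.array(n,float); return o+d*(((p0-o)@n)/(d@n))[:,None]
def onz(c,uv,z): return plane(c,uv,[0,0,z],[0,0,1])
def proj(c,P):
    T=np.linalg.inv(c["T"]); return cv2.projectPoints(np.array(P,float).reshape(-1,3),cv2.Rodrigues(T[:3,:3])[0],T[:3,3],c["K"],c["d"])[0].reshape(-1,2)
def tri(c1,u1,c2,u2):
    o1,d1=ray(c1,u1);o2,d2=ray(c2,u2);out=[]
    for a,b in zip(d1,d2):
        s=np.linalg.lstsq(np.c_[a,-b],o2-o1,rcond=None)[0]; p,q=o1+a*s[0],o2+b*s[1]; out.append(np.r_[(p+q)/2,np.linalg.norm(p-q)])
    return np.array(out)
def save(c,n,crop=None,s=1):
    p=cv2.cvtColor(c["pixels"],cv2.COLOR_RGB2BGR)
    if crop: x,y,w,h=crop;p=p[y:y+h,x:x+w]
    cv2.imwrite(n,cv2.resize(p,None,fx=s,fy=s,interpolation=cv2.INTER_CUBIC))
E
cat > a.py <<'E'
from h import *
for n in("scene","side"):
    c=cam(n);pickle.dump(c,open(n+".pkl","wb"));save(c,f"pics/{n}0.png",s=1.25)
    print(n,c["T"].round(3).tolist(),c["K"][0,0])
print(bot.get_obs())
E
python3 a.py
```

```text
pics
scene [[-0.878, -0.362, 0.314, 0.199], [-0.48, 0.656, -0.583, 0.715], [0.005, -0.662, -0.75, 0.861], [0.0, 0.0, 0.0, 1.0]] 428.71651936131036
side [[-0.998, -0.021, 0.055, 0.502], [-0.059, 0.38, -0.923, 1.047], [-0.001, -0.925, -0.38, 0.489], [0.0, 0.0, 0.0, 1.0]] 385.1468436464131
{'t': 0.1, 'q': array([ 0.99990133,  0.47777405,  0.02233867,  1.55633088, -0.01150847,
        1.10927053, -0.08307712]), 'joint_vel': array([ 0.00041531, -0.00208181,  0.00013919, -0.0034158 ,  0.00115697,
       -0.00146351, -0.00074431]), 'joint_torque': array([ 4.81059120e-03, -5.97754204e+01,  1.61386695e+00, -2.81951898e+01,
        1.29581141e-02,  4.93295913e-03,  1.45432057e-05]), 'eef_pos': array([ 0.30111907, -0.60353452,  0.23039404]), 'tool_rot': array([-7.90600332e-04,  9.73341594e-01,  2.29358795e-01, -2.43968614e-04]), 'contact_force': array([-0.54609019,  0.30915343,  0.06002706]), 'torque': array([ 0.04921395, -0.00911956, -0.06683056]), 'grasp_force': 0.0, 'gripper_width': 0.9964498987045874}
```

View pics/scene0.png

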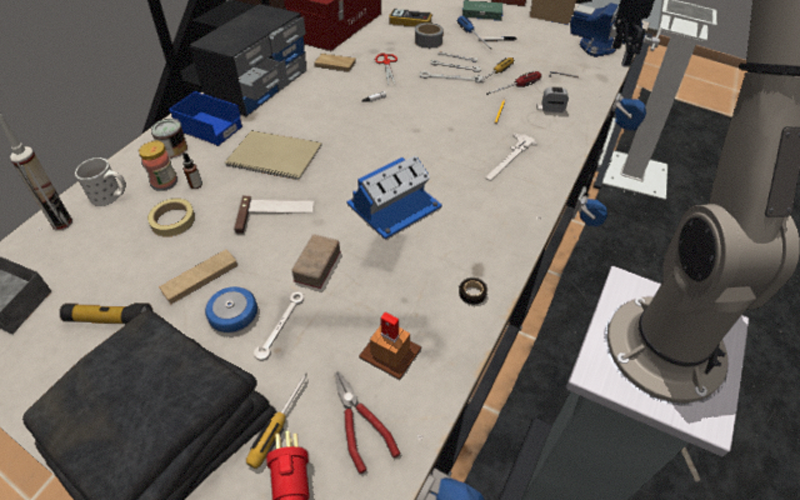

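View pics/side0.png

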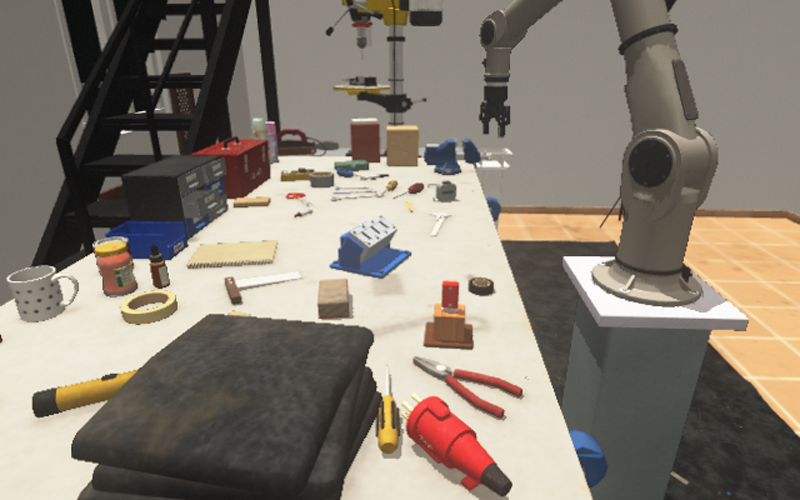

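The scene view shows the feeler in its stand at about (312,262) and the slide block at about (316,150) in raw pixels. The side view shows them at about (360,240) and (297,192). Next I'll measure them by colour.

```bash
cat > b.py <<'E'
from h import *
a=[]
for n,rf,rb in(("scene",(285,240,60,65),(270,115,90,80)),("side",(335,215,50,70),(255,165,80,60))):
    c=pickle.load(open(n+".pkl","rb"));p=c["pixels"]
    hsv=cv2.cvtColor(p,cv2.COLOR_RGB2HSV)
    def comps(m,r,amin):
        M=np.zeros_like(m);x,y,w,h=r;M[y:y+h,x:x+w]=m[y:y+h,x:x+w]
        k,l,s,ce=cv2.connectedComponentsWithStats(M)
        return [(s[i],ce[i].round(1),cv2.minAreaRect(np.argwhere(l==i)[:,::-1].astype(np.float32))) for i in range(1,k) if s[i,4]>=amin]
    red=cv2.inRange(hsv,(172,180,60),(180,255,255))|cv2.inRange(hsv,(0,215,60),(4,255,255))
    print(n,"red",comps(red,rf,20))
    blue=cv2.inRange(hsv,(100,120,30),(125,255,255))
    print("blue",comps(blue,rb,50))
    dark=cv2.inRange(hsv,(0,0,0),(180,120,70))
    print("dark",comps(dark,rb,6))
    x,y,w,h=rf;A=cv2.resize(p[y-5:y+h+5,x-5:x+w+5],(400,450),interpolation=cv2.INTER_CUBIC)
    x,y,w,h=rb;B=cv2.resize(p[y:y+h,x:x+w],(400,450),interpolation=cv2.INTER_CUBIC)
    cv2.imwrite(f"pics/{n}_crop.png",cv2.cvtColor(np.hstack([A,B]),cv2.COLOR_RGB2BGR))
E
python3 b.py
```

```text
scene red [(array([306, 255,  12,  16, 105], dtype=int32), array([311.9, 262.2]), ((311.5, 262.5), (15.0, 11.0), 90.0))]
blue [(array([ 278,  126,   75,   65, 1485], dtype=int32), array([314.2, 166.1]), ((312.4999694824219, 159.5), (58.00070571899414, 56.20819091796875), 50.194427490234375))]
dark [(array([328, 133,   6,   8,  16], dtype=int32), array([330.1, 136.9]), ((329.923095703125, 136.88461303710938), (8.59785270690918, 1.6641007661819458), 56.3099365234375)), (array([315, 140,   6,   8,  16], dtype=int32), array([317.6, 143.3]), ((317.46148681640625, 143.19229125976562), (8.043152809143066, 1.6641007661819458), 56.3099365234375)), (array([296, 145,  45,  26, 143], dtype=int32), array([315. , 158.9]), ((317.4000244140625, 156.30001831054688), (6.260990142822266, 50.53513717651367), 63.43495178222656)), (array([302, 146,   6,   8,  18], dtype=int32), array([304.4, 149.6]), ((304.3846130371094, 149.576904296875), (8.59785270690918, 1.6641007661819458), 56.3099365234375))]
side red []
blue [(array([296, 200,  33,  21, 143], dtype=int32), array([312.9, 210.8]), ((312.1160583496094, 210.1483154296875), (7.498417377471924, 35.061092376708984), 51.95296096801758))]
dark []
```

View pics/scene_crop.png

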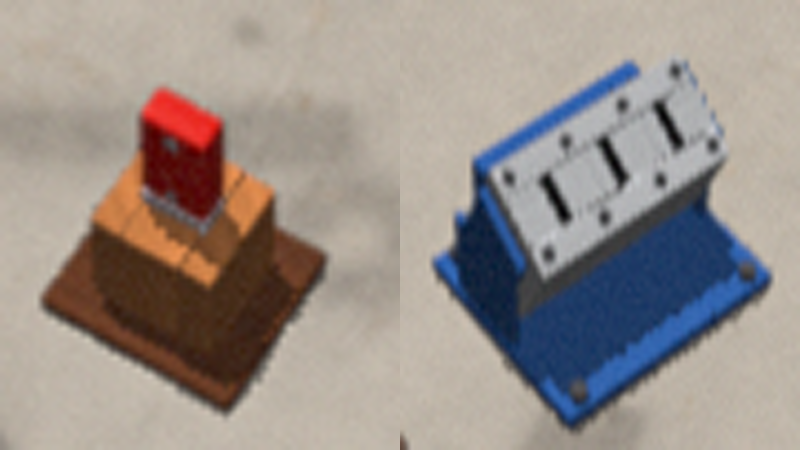

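View pics/side_crop.png

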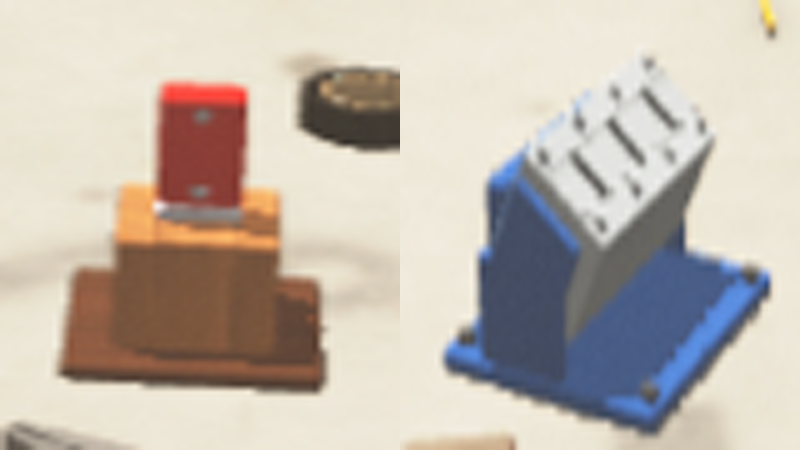

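Both crops are clear: the red handle's top centre is at about (312,254) in the scene view and (360.4,226.7) in the side view. The three slots are resolved in both views, so I'll triangulate.

```bash
cat > c.py <<'E'
from h import *
s=pickle.load(open("scene.pkl","rb"));d=pickle.load(open("side.pkl","rb"))
SA=lambda u:[(280+(x+.5)/400*70-.5,235+(y+.5)/450*75-.5) for x,y in u]
SB=lambda u:[(270+(x-400+.5)/400*90-.5,115+(y+.5)/450*80-.5) for x,y in u]
DA=lambda u:[(330+(x+.5)/400*60-.5,210+(y+.5)/450*80-.5) for x,y in u]
DB=lambda u:[(255+(x-400+.5)/400*80-.5,165+(y+.5)/450*60-.5) for x,y in u]
np.set_printoptions(precision=4,suppress=True)
print("gaps L M R\n",tri(s,SB([(556,198),(612,161),(668,125)]),d,DB([(590,172),(628,141),(660,109)])))
print("face corners far-left.. \n",tri(s,SB([(484,165),(541,277),(724,158),(682,62)]),d,DB([(527,150),(606,245),(713,133),(645,56)])))
print("screws",tri(s,SB([(509,177),(548,254),(712,146),(676,70)]),d,DB([(545,157),(601,226),(703,126),(649,62)])))
print("base corners",tri(s,SB([(573,428),(770,280)]),d,DB([(655,432),(770,278)])), onz(s,SB([(437,266)]),.008))
print("top centre",tri(s,SA([(183,117)]),d,DA([(203,94)])))
for z in(.114,.122):
    q=onz(s,SA([(160,88),(222,124),(207,152),(143,116)]),z); print(z,q)
print("foot corners",onz(s,SA([(42,299),(228,405),(326,260)]),.004))
print("stand top corners",onz(s,SA([(92,217),(215,285),(274,190),(150,150)]),.058))
E
python3 c.py
```

```text
gaps L M R
 [[ 0.6592 -0.044   0.0874  0.    ]
 [ 0.6413 -0.084   0.0875  0.0019]
 [ 0.6248 -0.1266  0.0869  0.0005]]
face corners far-left.. 
 [[ 0.6961 -0.0249  0.1047  0.0055]
 [ 0.6459 -0.004   0.0725  0.0025]
 [ 0.5907 -0.1377  0.0722  0.0014]
 [ 0.637  -0.166   0.0968  0.0032]]
screws [[ 0.6851 -0.0329  0.0978  0.0013]
 [ 0.6501 -0.0189  0.0742  0.0011]
 [ 0.5981 -0.137   0.0763  0.0011]
 [ 0.6345 -0.1551  0.0986  0.    ]]
base corners [[ 0.6158  0.013  -0.0005  0.0009]
 [ 0.5534 -0.1374  0.0052  0.0009]] [[ 0.7481 -0.0379  0.008 ]]
top centre [[0.4653 0.2606 0.1094 0.    ]]
0.114 [[0.4774 0.2566 0.114 ]
 [0.4496 0.2591 0.114 ]
 [0.4487 0.2721 0.114 ]
 [0.4769 0.2702 0.114 ]]
0.122 [[0.4744 0.2615 0.122 ]
 [0.4469 0.2639 0.122 ]
 [0.446  0.2769 0.122 ]
 [0.4739 0.275  0.122 ]]
foot corners [[0.5105 0.2985 0.004 ]
 [0.4229 0.3023 0.004 ]
 [0.4183 0.2276 0.004 ]]
stand top corners [[0.4923 0.2856 0.058 ]
 [0.4366 0.288  0.058 ]
 [0.4362 0.2411 0.058 ]
 [0.4875 0.2489 0.058 ]]
```

```bash
cat > plan.py <<'E'
from h import *
import json,sys
np.set_printoptions(precision=4,suppress=True)
def Rq(q): return R.from_quat([q[1],q[2],q[3],q[0]])
def axes(x,z):  # tool rotation from x-dir and z-dir
    z=np.array(z,float);z/=np.linalg.norm(z);x=np.array(x,float);x-=z*(x@z);x/=np.linalg.norm(x)
    return R.from_matrix(np.c_[x,np.cross(z,x),z])
YS=np.radians(-3.3);YB=np.radians(-22.5)
RS=axes([-np.cos(YS),-np.sin(YS),0],[0,0,-1])
XB=np.array([np.cos(YB),np.sin(YB),0]);N=-.5*XB+np.array([0,0,np.sqrt(.75)])
RB=axes(-XB,-N)
def dist(p,r,pt,rt):
    "remaining shift in tool axes mm, rotvec deg in tool axes"
    return r.inv().apply(np.array(pt)-p)*1e3,(r.inv()*rt).as_rotvec(degrees=True)
def rows(p,r,pt,rt,n):
    out=[];pt=np.array(pt)
    for k in range(n):
        m=n-k; sh,rv=dist(p,r,pt,rt)
        sh=np.round(sh/m,0 if m>1 else 1);rv=np.round(rv/m,1)
        out.append({a:float(v) for a,v in zip(["x","y","z","ax","ay","az"],[*sh,*rv]) if v})
        p=p+r.apply(sh/1e3); r=r*R.from_rotvec(rv,degrees=True)
    return out,p,r
def now():
    o=bot.get_obs();return np.array(o["eef_pos"]),Rq(o["tool_rot"]),o
def show(rs):
    for i in range(0,len(rs),8): print(json.dumps(rs[i:i+8]).replace('"',''))
E
python3 - <<'E'
from plan import *
p,r,o=now()
a,p,r=rows(p,r,[.50,-.08,.32],axes([.1,1,0],[0,0,-1]),16);show(a)
E
```

```text
[{x: 26.0, y: -24.0, z: -6.0, az: -3.6}, {x: 27.0, y: -22.0, z: -6.0, az: -3.6}, {x: 28.0, y: -20.0, z: -6.0, az: -3.6}, {x: 30.0, y: -19.0, z: -5.0, az: -3.6}, {x: 31.0, y: -17.0, z: -6.0, az: -3.6}, {x: 32.0, y: -15.0, z: -5.0, az: -3.6}, {x: 33.0, y: -12.0, z: -6.0, az: -3.6}, {x: 33.0, y: -10.0, z: -5.0, az: -3.6}]
[{x: 34.0, y: -8.0, z: -6.0, az: -3.6}, {x: 34.0, y: -6.0, z: -5.0, az: -3.6}, {x: 35.0, y: -4.0, z: -6.0, az: -3.6}, {x: 35.0, y: -2.0, z: -5.0, az: -3.6}, {x: 35.0, z: -6.0, az: -3.6}, {x: 35.0, y: 2.0, z: -5.0, az: -3.7}, {x: 35.0, y: 5.0, z: -6.0, az: -3.6}, {x: 33.9, y: 6.7, z: -5.0, ax: -0.1, ay: -0.1, az: -3.7}]
```

{"api": "jog_arm", "payload": {
  "rows": [
    {"x": 26,"y": -24,"z": -6,"az": -3.6},
    {"x": 27,"y": -22,"z": -6,"az": -3.6},
    {"x": 28,"y": -20,"z": -6,"az": -3.6},
    {"x": 30,"y": -19,"z": -5,"az": -3.6},
    {"x": 31,"y": -17,"z": -6,"az": -3.6},
    {"x": 32,"y": -15,"z": -5,"az": -3.6},
    {"x": 33,"y": -12,"z": -6,"az": -3.6},
    {"x": 33,"y": -10,"z": -5,"az": -3.6}
  ]
}}

```text
invalid input
```

{"api": "jog_arm", "payload": {
  "rows": [
    {"x": 34,"y": -8,"z": -6,"az": -3.6},
    {"x": 34,"y": -6,"z": -5,"az": -3.6},
    {"x": 35,"y": -4,"z": -6,"az": -3.6},
    {"x": 35,"y": -2,"z": -5,"az": -3.6},
    {"x": 35,"z": -6,"az": -3.6},
    {"x": 35,"y": 2,"z": -5,"az": -3.7},
    {"x": 35,"y": 5,"z": -6,"az": -3.6},
    {"x": 34,"y": 7,"z": -5,"az": -3.7}
  ]
}}

```text
invalid input
```

```bash
python3 - <<'E'
from plan import *
p,r,o=now();print(p,r.as_matrix(),o["q"],o["t"])
c=cam("wrist");pickle.dump(c,open("w1.pkl","wb"));save(c,"pics/w1.png",s=1.25);print(c["T"],c["K"][0,0])
g=proj(c,[[.6592,-.044,.0874],[.6413,-.084,.0875],[.6248,-.1266,.0869]]);print(g)
E
```

```text
[ 0.3011 -0.6035  0.2304] [[ 0.8948  0.4465 -0.0008]
 [ 0.4465 -0.8948  0.0014]
 [-0.0001 -0.0017 -1.    ]] [ 0.9999  0.4778  0.0223  1.5563 -0.0115  1.1093 -0.0831] 0.1
[[ 0.4469 -0.8621 -0.2389  0.3609]
 [-0.8946 -0.4313 -0.1171 -0.5725]
 [-0.0021  0.266  -0.964   0.3733]
 [ 0.      0.      0.      1.    ]] 319.3513880979507
[[   7.3751 -322.7495]
 [ -35.7065 -409.427 ]
 [ -40.4913 -443.2135]]
```

View pics/w1.png

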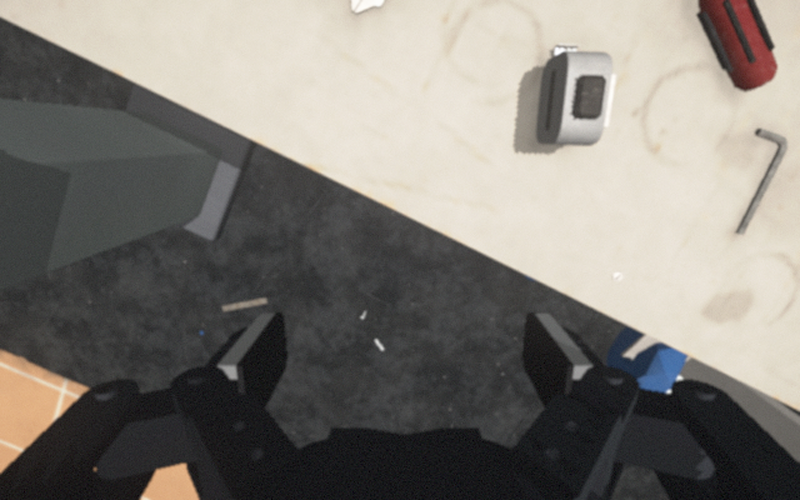

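The first wrist picture shows only the table edge and the fingers. The call may have been refused because rows need every key, so I'll print full rows and go to the stand via a waypoint.

```bash
sed -i 's/ if v}/}/; s/out.append({/out.append({"fingers":85.0,/' plan.py
python3 - <<'E'
from plan import *
p,r,o=now()
a,p,r=rows(p,r,[.50,-.15,.26],axes([-.3,1,0],[0,0,-1]),16);show(a)
a,p,r=rows(p,r,[.4635,.264,.17],RS,16);show(a)
E
```

```text
Traceback (most recent call last):
  File "plan.py", line 20
    out.append({"fingers":85.0,a:float(v) for a,v in zip(["x","y","z","ax","ay","az"],[*sh,*rv])})
                                          ^^^
SyntaxError: invalid syntax
```

{"api": "jog_arm", "payload": {
  "rows": [
    {"fingers": 85,"x": 26,"y": -20,"z": -2,"ax": 0,"ay": 0,"az": -5},
    {"fingers": 85,"x": 26,"y": -20,"z": -2,"ax": 0,"ay": 0,"az": -5},
    {"fingers": 85,"x": 26,"y": -16,"z": -2,"ax": 0,"ay": 0,"az": -5},
    {"fingers": 85,"x": 28,"y": -12,"z": -2,"ax": 0,"ay": 0,"az": -5},
    {"fingers": 85,"x": 30,"y": -10,"z": -2,"ax": 0,"ay": 0,"az": -5},
    {"fingers": 85,"x": 30,"y": -8,"z": -2,"ax": 0,"ay": 0,"az": -5},
    {"fingers": 85,"x": 30,"y": -6,"z": -2,"ax": 0,"ay": 0,"az": -5},
    {"fingers": 85,"x": 30,"y": -2,"z": -2,"ax": 0,"ay": 0,"az": -5}
  ],
  "force": 40
}}

```text
t: 0.95
eef_pos: [0.402, -0.3735, 0.2473]
tool_rot: [-0.0, 0.835, 0.55, -0.0]
contact_force: [0.9, -0.2, -0.5]
gripper_width: 0.993
grasp_force: 0.0
```

```bash
cat > fix.py <<'E'
s=open("plan.py").read()
s=s.replace('out.append({"fingers":85.0,a:float(v)','out.append({a:float(v)')
open("plan.py","w").write(s)
E
python3 fix.py
python3 - <<'E'
from plan import *
p,r,o=now()
a,p,r=rows(p,r,[.52,-.05,.26],axes([-.6,1,0],[0,0,-1]),8);show(a)
a,p,r=rows(p,r,[.4635,.264,.17],RS,8);show(a)
E
```

```text
[{x: 43.0, y: -2.0, z: -2.0, ax: -0.0, ay: -0.0, az: -6.8}, {x: 43.0, y: 3.0, z: -2.0, ax: -0.0, ay: -0.0, az: -6.8}, {x: 42.0, y: 8.0, z: -1.0, ax: -0.0, ay: -0.0, az: -6.8}, {x: 41.0, y: 13.0, z: -2.0, ax: -0.0, ay: -0.0, az: -6.8}, {x: 39.0, y: 17.0, z: -1.0, ax: -0.0, ay: -0.0, az: -6.7}, {x: 37.0, y: 22.0, z: -2.0, ax: -0.0, ay: -0.0, az: -6.8}, {x: 35.0, y: 26.0, z: -1.0, ax: -0.0, ay: -0.0, az: -6.7}, {x: 31.0, y: 30.1, z: -1.7, ax: -0.0, ay: -0.0, az: -6.8}]
[{x: 37.0, y: 14.0, z: 11.0, ax: -0.0, ay: -0.0, az: -7.0}, {x: 35.0, y: 19.0, z: 11.0, ax: -0.0, ay: -0.0, az: -7.0}, {x: 33.0, y: 23.0, z: 11.0, ax: -0.0, ay: -0.0, az: -6.9}, {x: 30.0, y: 26.0, z: 11.0, ax: -0.0, ay: -0.0, az: -7.0}, {x: 26.0, y: 30.0, z: 12.0, ax: 0.0, ay: -0.0, az: -6.9}, {x: 23.0, y: 33.0, z: 11.0, ax: 0.0, ay: -0.0, az: -7.0}, {x: 18.0, y: 35.0, z: 12.0, ax: 0.0, ay: -0.0, az: -6.9}, {x: 14.2, y: 37.9, z: 11.1, ax: 0.0, ay: -0.0, az: -7.0}]
```

{"api": "jog_arm", "payload": {
  "rows": [
    {"fingers": 85,"x": 43,"y": -2,"z": -2,"ax": 0,"ay": 0,"az": -6.8},
    {"fingers": 85,"x": 43,"y": 3,"z": -2,"ax": 0,"ay": 0,"az": -6.8},
    {"fingers": 85,"x": 42,"y": 8,"z": -1,"ax": 0,"ay": 0,"az": -6.8},
    {"fingers": 85,"x": 41,"y": 13,"z": -2,"ax": 0,"ay": 0,"az": -6.8},
    {"fingers": 85,"x": 39,"y": 17,"z": -1,"ax": 0,"ay": 0,"az": -6.7},
    {"fingers": 85,"x": 37,"y": 22,"z": -2,"ax": 0,"ay": 0,"az": -6.8},
    {"fingers": 85,"x": 35,"y": 26,"z": -1,"ax": 0,"ay": 0,"az": -6.7},
    {"fingers": 85,"x": 31,"y": 30,"z": -2,"ax": 0,"ay": 0,"az": -6.8}
  ]
}}

```text
t: 1.75
eef_pos: [0.5212, -0.0503, 0.2604]
tool_rot: [0.0, 0.492, 0.871, -0.0]
contact_force: [0.2, -0.6, -0.7]
gripper_width: 0.997
grasp_force: 0.0
```

{"api": "jog_arm", "payload": {
  "rows": [
    {"fingers": 60,"x": 37,"y": 14,"z": 11,"ax": 0,"ay": 0,"az": -7},
    {"fingers": 60,"x": 35,"y": 19,"z": 11,"ax": 0,"ay": 0,"az": -7},
    {"fingers": 60,"x": 33,"y": 23,"z": 11,"ax": 0,"ay": 0,"az": -7},
    {"fingers": 60,"x": 30,"y": 26,"z": 11,"ax": 0,"ay": 0,"az": -7},
    {"fingers": 60,"x": 26,"y": 30,"z": 12,"ax": 0,"ay": 0,"az": -7},
    {"fingers": 60,"x": 23,"y": 33,"z": 11,"ax": 0,"ay": 0,"az": -7},
    {"fingers": 60,"x": 18,"y": 35,"z": 12,"ax": 0,"ay": 0,"az": -7},
    {"fingers": 60,"x": 14,"y": 38,"z": 11,"ax": 0,"ay": 0,"az": -7}
  ]
}}

```text
t: 2.55
eef_pos: [0.4652, 0.2632, 0.1698]
tool_rot: [0.0, 0.026, 1.0, -0.0]
contact_force: [0.4, -0.5, -0.2]
gripper_width: 0.706
grasp_force: 0.0
```

```bash
cat > w.py <<'E'
from plan import *
import sys
p,r,o=now();print(p,o["q"],o["t"])
c=cam("wrist");n=sys.argv[1];pickle.dump(c,open(n+".pkl","wb"));save(c,f"pics/{n}.png",s=1.25)
E
python3 w.py w2; python3 - <<'E'
from plan import *
p,r,o=now()
print(dist(p,r,[.4635,.264,.074],RS))
c=pickle.load(open("w2.pkl","rb"));print(c["K"])
print(proj(c,[[.4635,.264,.114],[.4635,.264,.058]]))
hsv=cv2.cvtColor(c["pixels"],cv2.COLOR_RGB2HSV)
m=cv2.inRange(hsv,(172,150,60),(180,255,255))|cv2.inRange(hsv,(0,200,60),(4,255,255))
k,l,s,ce=cv2.connectedComponentsWithStats(m);print([(s[i],ce[i]) for i in range(1,k) if s[i,4]>100])
E
```

```text
[0.4652 0.2632 0.1698] [ 0.0168  0.4348 -0.8125  1.911   0.3838  0.9575  0.5439] 2.55
(array([-2.0465, -7.1365, 95.0932]), array([ 0.2942, -0.1212,  1.1476]))
[[319.3514   0.     323.484 ]
 [  0.     319.3514 200.6431]
 [  0.       0.       1.    ]]
[[322.6988 217.4645]
 [322.8258 195.8283]]
[(array([ 578,  154,   62,   61, 1193], dtype=int32), array([618.6924, 186.2448])), (array([623, 206,  17,  28, 191], dtype=int32), array([631.8639, 220.4241]))]
```

View pics/w2.png

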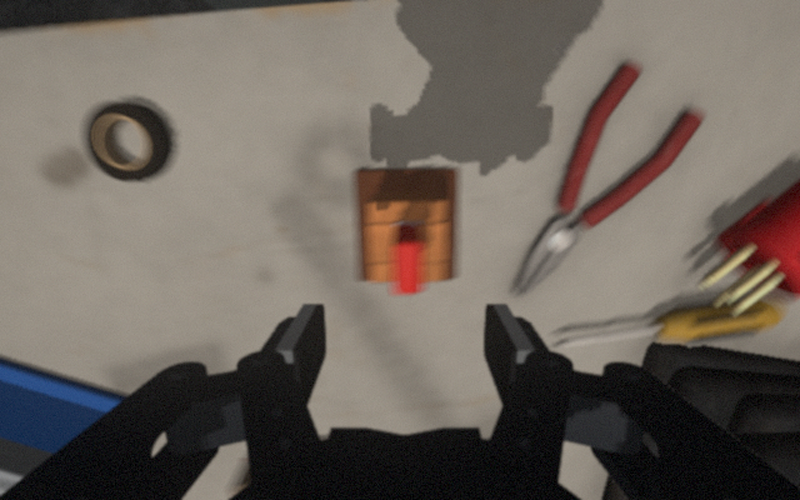

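The wrist view shows the stand and the red handle at about (327,214), slightly blurred by motion. The handle lies between the fingers. I'll correct, descend part-way, settle and re-check.

{"api": "jog_arm", "payload": {
  "rows": [
    {"fingers": 60,"x": -2,"y": -7,"z": 0,"ax": 0,"ay": 0,"az": 1},
    {"fingers": 60,"x": 0,"y": 0,"z": 10,"ax": 0,"ay": 0,"az": 0},
    {"fingers": 60,"x": 0,"y": 0,"z": 10,"ax": 0,"ay": 0,"az": 0},
    {"fingers": 60,"x": 0,"y": 0,"z": 10,"ax": 0,"ay": 0,"az": 0},
    {"fingers": 60,"x": 0,"y": 0,"z": 0,"ax": 0,"ay": 0,"az": 0},
    {"fingers": 60,"x": 0,"y": 0,"z": 0,"ax": 0,"ay": 0,"az": 0},
    {"fingers": 60,"x": 0,"y": 0,"z": 0,"ax": 0,"ay": 0,"az": 0},
    {"fingers": 60,"x": 0,"y": 0,"z": 0,"ax": 0,"ay": 0,"az": 0}
  ]
}}

```text
t: 3.4
eef_pos: [0.4677, 0.2549, 0.1407]
tool_rot: [0.0, 0.037, 0.999, 0.0]
contact_force: [-0.2, -0.9, 0.3]
gripper_width: 0.698
grasp_force: 0.0
```

```bash
python3 w.py w3; python3 - <<'E'
from plan import *
p,r,o=now()
print(dist(p,r,[.4635,.264,.074],RS))
c=pickle.load(open("w3.pkl","rb"))
print(proj(c,[[.4635,.264,.114]]))
p=c["pixels"]; hsv=cv2.cvtColor(p,cv2.COLOR_RGB2HSV)
m=(cv2.inRange(hsv,(172,150,150),(180,255,255))|cv2.inRange(hsv,(0,150,150),(8,255,255)));m[:,:250]=0;m[:,400:]=0
k,l,s,ce=cv2.connectedComponentsWithStats(m)
for i in range(1,k):
  if s[i,4]>50:
    b=cv2.boxPoints(cv2.minAreaRect(np.argwhere(l==i)[:,::-1].astype(np.float32)));print(s[i],ce[i]);print(onz(c,b,.114),onz(c,ce[i],.114))
E
```

```text
[0.4677 0.2549 0.1407] [ 0.0072  0.4672 -0.7841  1.9409  0.4181  0.901   0.5068] 3.4
(array([ 4.9188,  8.7384, 66.7069]), array([ 0.0221,  0.0412, -0.9886]))
[[336.8364 228.4908]]
[321 208  26  42 921] [333.4669 230.6591]
[[0.4508 0.256  0.114 ]
 [0.4518 0.2698 0.114 ]
 [0.4764 0.2685 0.114 ]
 [0.4754 0.2541 0.114 ]] [[0.4647 0.262  0.114 ]]
```

{"api": "jog_arm", "payload": {
  "rows": [
    {"fingers": 60,"x": 4.4,"y": 7.8,"z": 0,"ax": 0,"ay": 0,"az": -1},
    {"fingers": 60,"x": 0,"y": 0,"z": 0,"ax": 0,"ay": 0,"az": 0},
    {"fingers": 60,"x": 0,"y": 0,"z": 12,"ax": 0,"ay": 0,"az": 0},
    {"fingers": 60,"x": 0,"y": 0,"z": 15,"ax": 0,"ay": 0,"az": 0},
    {"fingers": 60,"x": 0,"y": 0,"z": 15,"ax": 0,"ay": 0,"az": 0},
    {"fingers": 60,"x": 0,"y": 0,"z": 15,"ax": 0,"ay": 0,"az": 0},
    {"fingers": 60,"x": 0,"y": 0,"z": 9,"ax": 0,"ay": 0,"az": 0},
    {"fingers": 60,"x": 0,"y": 0,"z": 0,"ax": 0,"ay": 0,"az": 0}
  ]
}}

```text
t: 4.25
eef_pos: [0.4626, 0.2622, 0.0725]
tool_rot: [-0.001, 0.029, 1.0, -0.001]
contact_force: [-0.1, 0.6, 0.0]
gripper_width: 0.703
grasp_force: 0.0
```

{"api": "jog_arm", "payload": {
  "rows": [
    {"fingers": 30,"x": 0,"y": 0,"z": 0,"ax": 0,"ay": 0,"az": 0},
    {"fingers": 25,"x": 0,"y": 0,"z": 0,"ax": 0,"ay": 0,"az": 0},
    {"fingers": 22,"x": 0,"y": 0,"z": 0,"ax": 0,"ay": 0,"az": 0},
    {"fingers": 22,"x": 0,"y": 0,"z": 0,"ax": 0,"ay": 0,"az": 0},
    {"fingers": 22,"x": 0,"y": 0,"z": 0,"ax": 0,"ay": 0,"az": 0},
    {"fingers": 22,"x": 0,"y": 0,"z": 0,"ax": 0,"ay": 0,"az": 0},
    {"fingers": 22,"x": 0,"y": 0,"z": 0,"ax": 0,"ay": 0,"az": 0},
    {"fingers": 22,"x": 0,"y": 0,"z": 0,"ax": 0,"ay": 0,"az": 0}
  ]
}}

```text
t: 5.05
eef_pos: [0.4637, 0.2628, 0.0743]
tool_rot: [0.0, 0.029, 1.0, 0.0]
contact_force: [0.4, -0.1, 0.2]
gripper_width: 0.254
grasp_force: 0.0
```

```bash
python3 - <<'E'
from plan import *
p,r,o=now();print(p,dist(p,r,[.464,.263,.074],RS),o["t"],o["gripper_width"],o["contact_force"])
E
```

```text
[0.4637 0.2628 0.0743] (array([-0.3362,  0.198 ,  0.321 ]), array([0.0004, 0.0024, 0.0119])) 5.05 0.2540499203442665 [ 0.3741 -0.0847  0.1616]
```

{"api": "jog_arm", "payload": {
  "rows": [
    {"fingers": 10,"x": 0,"y": 0,"z": 0,"ax": 0,"ay": 0,"az": 0},
    {"fingers": 0,"x": 0,"y": 0,"z": 0,"ax": 0,"ay": 0,"az": 0},
    {"fingers": 0,"x": 0,"y": 0,"z": 0,"ax": 0,"ay": 0,"az": 0},
    {"fingers": 0,"x": 0,"y": 0,"z": 0,"ax": 0,"ay": 0,"az": 0},
    {"fingers": 0,"x": 0,"y": 0,"z": 0,"ax": 0,"ay": 0,"az": 0},
    {"fingers": 0,"x": 0,"y": 0,"z": -4,"ax": 0,"ay": 0,"az": 0},
    {"fingers": 0,"x": 0,"y": 0,"z": -4,"ax": 0,"ay": 0,"az": 0},
    {"fingers": 0,"x": 0,"y": 0,"z": 0,"ax": 0,"ay": 0,"az": 0}
  ],
  "force": 60
}}

```text
t: 5.85
eef_pos: [0.4637, 0.2627, 0.0827]
tool_rot: [0.0, 0.029, 1.0, -0.0]
contact_force: [-0.6, -2.0, -0.0]
gripper_width: 0.182
grasp_force: 58.8
```

```bash
python3 - <<'E'
from plan import *
p,r,o=now();print(p,o["t"],o["gripper_width"]*85.4,o["contact_force"],o["grasp_force"])
E
```

```text
[0.4637 0.2627 0.0827] 5.85 15.507623944481372 [-0.6348 -1.9652 -0.0137] 58.83363425731659
```

```bash
python3 - <<'E'
from plan import *
p,r,o=now()
p=p+r.apply([0,0,-.12])
G=np.array([.6418,-.0849,.088])
a,p,r=rows(p,r,G+N*.13,RB,16);show(a);print(p)
E
```

```text
[{x: -9.0, y: -20.0, z: 0.0, ax: 0.3, ay: -1.9, az: 1.2}, {x: -9.0, y: -20.0, z: 1.0, ax: 0.3, ay: -1.9, az: 1.2}, {x: -9.0, y: -19.0, z: 1.0, ax: 0.3, ay: -1.9, az: 1.2}, {x: -10.0, y: -19.0, z: 1.0, ax: 0.3, ay: -1.8, az: 1.2}, {x: -10.0, y: -19.0, z: 2.0, ax: 0.3, ay: -1.9, az: 1.2}, {x: -10.0, y: -19.0, z: 2.0, ax: 0.3, ay: -1.8, az: 1.2}, {x: -11.0, y: -18.0, z: 3.0, ax: 0.3, ay: -1.9, az: 1.2}, {x: -11.0, y: -18.0, z: 3.0, ax: 0.3, ay: -1.8, az: 1.1}]
[{x: -11.0, y: -18.0, z: 3.0, ax: 0.3, ay: -1.9, az: 1.2}, {x: -11.0, y: -18.0, z: 4.0, ax: 0.3, ay: -1.8, az: 1.1}, {x: -12.0, y: -17.0, z: 4.0, ax: 0.3, ay: -1.9, az: 1.2}, {x: -12.0, y: -17.0, z: 5.0, ax: 0.3, ay: -1.8, az: 1.1}, {x: -12.0, y: -17.0, z: 5.0, ax: 0.3, ay: -1.9, az: 1.2}, {x: -12.0, y: -17.0, z: 6.0, ax: 0.4, ay: -1.8, az: 1.1}, {x: -12.0, y: -16.0, z: 7.0, ax: 0.3, ay: -1.9, az: 1.2}, {x: -12.5, y: -16.6, z: 6.9, ax: 0.4, ay: -1.8, az: 1.1}]
[ 0.5817 -0.06    0.2006]
```

{"api": "jog_arm", "payload": {
  "rows": [
    {"fingers": 0,"x": 0,"y": 0,"z": -10,"ax": 0,"ay": 0,"az": 0},
    {"fingers": 0,"x": 0,"y": 0,"z": -15,"ax": 0,"ay": 0,"az": 0},
    {"fingers": 0,"x": 0,"y": 0,"z": -20,"ax": 0,"ay": 0,"az": 0},
    {"fingers": 0,"x": 0,"y": 0,"z": -20,"ax": 0,"ay": 0,"az": 0},
    {"fingers": 0,"x": 0,"y": 0,"z": -20,"ax": 0,"ay": 0,"az": 0},
    {"fingers": 0,"x": 0,"y": 0,"z": -20,"ax": 0,"ay": 0,"az": 0},
    {"fingers": 0,"x": 0,"y": 0,"z": -15,"ax": 0,"ay": 0,"az": 0},
    {"fingers": 0,"x": 0,"y": 0,"z": 0,"ax": 0,"ay": 0,"az": 0}
  ]
}}

```text
t: 6.65
eef_pos: [0.4648, 0.2641, 0.2051]
tool_rot: [0.002, 0.029, 1.0, 0.001]
contact_force: [-0.5, 0.6, -1.0]
gripper_width: 0.181
grasp_force: 58.8
```

{"api": "jog_arm", "payload": {
  "rows": [
    {"fingers": 0,"x": -9,"y": -20,"z": 0,"ax": 0.3,"ay": -1.9,"az": 1.2},
    {"fingers": 0,"x": -9,"y": -20,"z": 1,"ax": 0.3,"ay": -1.9,"az": 1.2},
    {"fingers": 0,"x": -9,"y": -19,"z": 1,"ax": 0.3,"ay": -1.9,"az": 1.2},
    {"fingers": 0,"x": -10,"y": -19,"z": 1,"ax": 0.3,"ay": -1.8,"az": 1.2},
    {"fingers": 0,"x": -10,"y": -19,"z": 2,"ax": 0.3,"ay": -1.9,"az": 1.2},
    {"fingers": 0,"x": -10,"y": -19,"z": 2,"ax": 0.3,"ay": -1.8,"az": 1.2},
    {"fingers": 0,"x": -11,"y": -18,"z": 3,"ax": 0.3,"ay": -1.9,"az": 1.2},
    {"fingers": 0,"x": -11,"y": -18,"z": 3,"ax": 0.3,"ay": -1.8,"az": 1.1}
  ]
}}

```text
t: 7.45
eef_pos: [0.5232, 0.0992, 0.2003]
tool_rot: [0.129, 0.112, 0.985, -0.025]
contact_force: [0.5, -0.1, -0.9]
gripper_width: 0.18
grasp_force: 58.8
```

{"api": "jog_arm", "payload": {
  "rows": [
    {"fingers": 0,"x": -11,"y": -18,"z": 3,"ax": 0.3,"ay": -1.9,"az": 1.2},
    {"fingers": 0,"x": -11,"y": -18,"z": 4,"ax": 0.3,"ay": -1.8,"az": 1.1},
    {"fingers": 0,"x": -12,"y": -17,"z": 4,"ax": 0.3,"ay": -1.9,"az": 1.2},
    {"fingers": 0,"x": -12,"y": -17,"z": 5,"ax": 0.3,"ay": -1.8,"az": 1.1},
    {"fingers": 0,"x": -12,"y": -17,"z": 5,"ax": 0.3,"ay": -1.9,"az": 1.2},
    {"fingers": 0,"x": -12,"y": -17,"z": 6,"ax": 0.4,"ay": -1.8,"az": 1.1},
    {"fingers": 0,"x": -12,"y": -16,"z": 7,"ax": 0.3,"ay": -1.9,"az": 1.2},
    {"fingers": 0,"x": -12.5,"y": -16.5,"z": 7,"ax": 0.4,"ay": -1.8,"az": 1.1}
  ]
}}

```text
t: 8.25
eef_pos: [0.5812, -0.0616, 0.1993]
tool_rot: [0.254, 0.189, 0.947, -0.051]
contact_force: [-0.2, 1.0, -0.5]
gripper_width: 0.179
grasp_force: 58.8
```

{"api": "jog_arm", "payload": {
  "rows": [
    {"fingers": 0,"x": 0,"y": 0,"z": 0,"ax": 0,"ay": 0,"az": 0},
    {"fingers": 0,"x": 0,"y": 0,"z": 0,"ax": 0,"ay": 0,"az": 0},
    {"fingers": 0,"x": 0,"y": 0,"z": 0,"ax": 0,"ay": 0,"az": 0},
    {"fingers": 0,"x": 0,"y": 0,"z": 0,"ax": 0,"ay": 0,"az": 0},
    {"fingers": 0,"x": 0,"y": 0,"z": 0,"ax": 0,"ay": 0,"az": 0},
    {"fingers": 0,"x": 0,"y": 0,"z": 0,"ax": 0,"ay": 0,"az": 0},
    {"fingers": 0,"x": 0,"y": 0,"z": 0,"ax": 0,"ay": 0,"az": 0},
    {"fingers": 0,"x": 0,"y": 0,"z": 0,"ax": 0,"ay": 0,"az": 0}
  ]
}}

```text
t: 9.05
eef_pos: [0.5818, -0.0597, 0.2]
tool_rot: [0.253, 0.188, 0.948, -0.05]
contact_force: [0.4, 0.3, -0.3]
gripper_width: 0.178
grasp_force: 58.8
```

```bash
python3 w.py w4; python3 - <<'E'
from plan import *
p,r,o=now()
G=np.array([.6418,-.0849,.088])
print(dist(p,r,G+N*.13,RB),o["contact_force"])
c=pickle.load(open("w4.pkl","rb"));YBv=np.cross([0,0,1],XB)
print(proj(c,[G+.045*YBv,G,G-.045*YBv, p+r.apply([0,0,.061]), p+r.apply([0,0,.016])]))
E
```

```text
[ 0.5818 -0.0597  0.2   ] [ 0.288   0.2125 -0.4865  2.1616  0.8724  0.4872  0.2882] 9.05
(array([-0.3503, -0.3403, -0.5322]), array([ 0.0001, -0.0476,  0.0275])) [-0.0357 -0.5643 -0.8677]
[[372.9259 193.1337]
 [321.8903 193.1207]
 [270.8406 193.1183]
 [322.0275 217.2954]
 [321.7607 243.8158]]
```

View pics/w4.png

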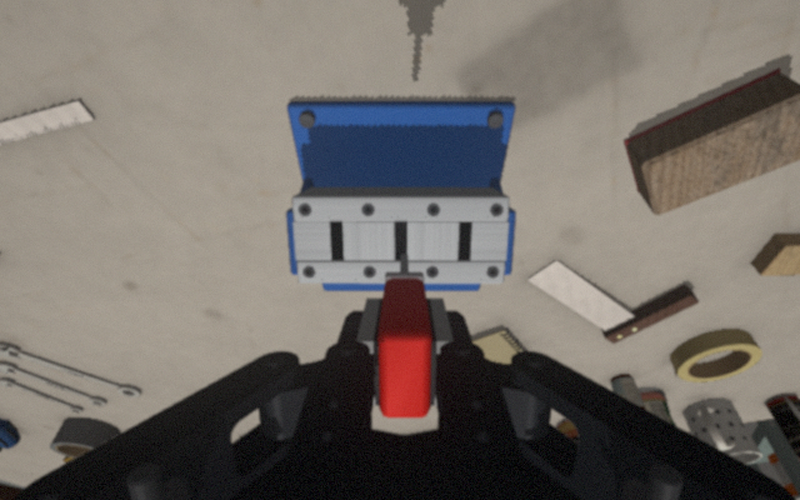

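The wrist view shows all three slots, at about (270,193), (320,193) and (372,193) raw. The blade edge-on is at about (323,206), so it needs a sideways correction of about 1–2 mm. I'll measure that sub-pixel.

```bash
cat > m.py <<'E'
from plan import *
import sys
c=pickle.load(open(sys.argv[1]+".pkl","rb"));g=cv2.cvtColor(c["pixels"],cv2.COLOR_RGB2GRAY).astype(float)
prof=g[183:199].mean(0);w=np.clip(110-prof,0,None)
us=[]
for u0 in(270,320,372):
    s=np.arange(u0-9,u0+10);us.append((w[s]*s).sum()/w[s].sum())
m=(g<90).astype(np.uint8)
for u in us:
    col=g[170:225,int(round(u))-1:int(round(u))+2].mean(1);print(np.round(u,2),"dark rows",170+np.where(col<90)[0][[0,-1]])
vc=193
P=plane(c,[(u,vc) for u in us],[.6418,-.0849,.088],N);print(P, (P[0]-P[2]))
p,r,o=now();print("in tool mm",r.inv().apply(P-p)*1e3)
for v in range(198,222,2):print(v,g[v,314:332].astype(int))
E
python3 m.py w4
```

```text
268.99 dark rows [177 208]
320.25 dark rows [178 224]
371.51 dark rows [178 208]
[[ 0.6239 -0.1279  0.0879]
 [ 0.6412 -0.0862  0.0879]
 [ 0.6584 -0.0444  0.0879]] [-0.0346 -0.0835  0.    ]
in tool mm [[ -0.3285 -46.9716 129.4677]
 [ -0.3484  -1.7848 129.4678]
 [ -0.3584  43.402  129.4679]]
198 [160 134  85  42  42  37  38  37  40  42  55 105 153 169 172 172 172 167]
200 [162 130  88  45  38  41  34  40  43  40  56 109 155 168 175 173 173 171]
202 [159 132  80  43  25  39  37  42  44  43  63 106 150 170 171 171 174 171]
204 [159 135  82  43  38  39  49  59  57  61  68  90 136 164 173 173 174 172]
206 [159 132  81  41  37  36  52  60  62  59  64  88 128 157 172 175 171 170]
208 [126 112  92  79  75  75  67  65  66  64  63  74  99 124 132 131 134 132]
210 [142 143 142 141 140 127 100  70  62  62  66  76 100 130 141 144 142 142]
212 [160 158 163 160 162 143 108  75  67  63  63  71 108 144 157 160 159 157]
214 [160 164 163 162 163 145 106  69  63  58  65  76 109 147 160 159 165 160]
216 [161 160 156 156 156 142 102  67  63  65  59  72 101 138 156 155 156 154]
218 [94 92 93 96 91 83 73 66 61 65 65 70 73 84 91 91 93 92]
220 [83 78 81 83 82 83 84 84 82 80 85 84 80 78 83 81 78 82]
```

{"api": "jog_arm", "payload": {
  "rows": [
    {"fingers": 0,"x": -0.4,"y": -2.5,"z": 0,"ax": 0,"ay": 0,"az": 0},
    {"fingers": 0,"x": 0,"y": 0,"z": 15,"ax": 0,"ay": 0,"az": 0},
    {"fingers": 0,"x": 0,"y": 0,"z": 15,"ax": 0,"ay": 0,"az": 0},
    {"fingers": 0,"x": 0,"y": 0,"z": 15,"ax": 0,"ay": 0,"az": 0},
    {"fingers": 0,"x": 0,"y": 0,"z": 15,"ax": 0,"ay": 0,"az": 0},
    {"fingers": 0,"x": 0,"y": 0,"z": 0,"ax": 0,"ay": 0,"az": 0},
    {"fingers": 0,"x": 0,"y": 0,"z": 0,"ax": 0,"ay": 0,"az": 0},
    {"fingers": 0,"x": 0,"y": 0,"z": 0,"ax": 0,"ay": 0,"az": 0}
  ]
}}

```text
t: 9.9
eef_pos: [0.6089, -0.0735, 0.1489]
tool_rot: [0.254, 0.188, 0.947, -0.05]
contact_force: [0.2, -0.4, -1.2]
gripper_width: 0.18
grasp_force: 58.8
```

```bash
python3 - <<'E'
from plan import *
c=cam("wrist");pickle.dump(c,open("w5.pkl","wb"));save(c,"pics/w5.png",(200,110,240,180),3)
p,r,o=now();G=np.array([.6412,-.0862,.088])
print(p,o["contact_force"],dist(p,r,G+N*.07,RB))
E
```

```text
[ 0.609  -0.0735  0.149 ] [ 0.6433  0.0559 -0.3017] (array([0.5236, 0.5803, 0.1278]), array([0.021 , 0.0101, 0.0268]))
```

View pics/w5.png

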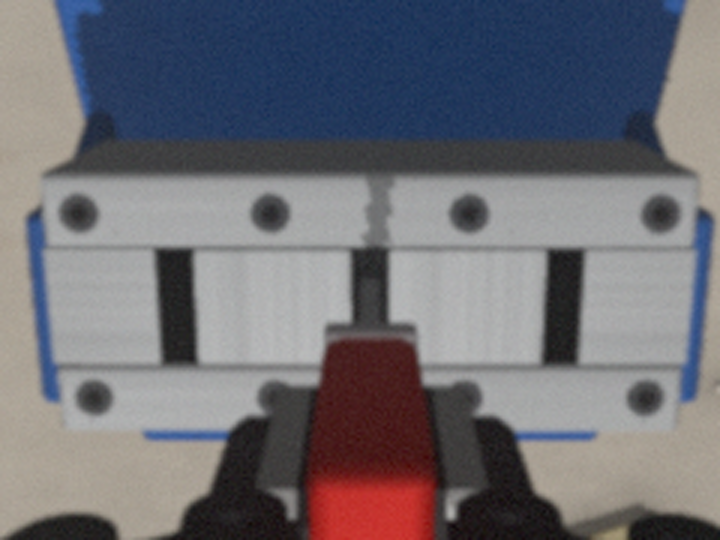

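The blade is centred over the middle slot: blade at column 370 in the crop, slot from 351 to 387. I'll ease it in to about 15 mm, short of any stop.

{"api": "jog_arm", "payload": {
  "rows": [
    {"fingers": 0,"x": 0,"y": 0,"z": 4,"ax": 0,"ay": 0,"az": 0},
    {"fingers": 0,"x": 0,"y": 0,"z": 4,"ax": 0,"ay": 0,"az": 0},
    {"fingers": 0,"x": 0,"y": 0,"z": 3,"ax": 0,"ay": 0,"az": 0},
    {"fingers": 0,"x": 0,"y": 0,"z": 3,"ax": 0,"ay": 0,"az": 0},
    {"fingers": 0,"x": 0,"y": 0,"z": 2,"ax": 0,"ay": 0,"az": 0},
    {"fingers": 0,"x": 0,"y": 0,"z": 0,"ax": 0,"ay": 0,"az": 0},
    {"fingers": 0,"x": 0,"y": 0,"z": 0,"ax": 0,"ay": 0,"az": 0},
    {"fingers": 0,"x": 0,"y": 0,"z": 0,"ax": 0,"ay": 0,"az": 0}
  ]
}}

```text
t: 10.75
eef_pos: [0.6163, -0.0766, 0.1344]
tool_rot: [0.253, 0.188, 0.948, -0.05]
contact_force: [-0.0, 0.7, -1.1]
gripper_width: 0.179
grasp_force: 58.8
```

{"api": "jog_arm", "payload": {
  "rows": [
    {"fingers": 0,"x": 0,"y": 0,"z": 1,"ax": 0,"ay": 0,"az": 0},
    {"fingers": 0,"x": 0,"y": 0,"z": 1,"ax": 0,"ay": 0,"az": 0},
    {"fingers": 0,"x": 0,"y": 0,"z": 1,"ax": 0,"ay": 0,"az": 0},
    {"fingers": 0,"x": 0,"y": 0,"z": 1,"ax": 0,"ay": 0,"az": 0},
    {"fingers": 0,"x": 0,"y": 0,"z": 1,"ax": 0,"ay": 0,"az": 0},
    {"fingers": 0,"x": 0,"y": 0,"z": 1,"ax": 0,"ay": 0,"az": 0},
    {"fingers": 0,"x": 0,"y": 0,"z": 1,"ax": 0,"ay": 0,"az": 0},
    {"fingers": 0,"x": 0,"y": 0,"z": 0,"ax": 0,"ay": 0,"az": 0}
  ]
}}

```text
t: 11.55
eef_pos: [0.6195, -0.0781, 0.128]
tool_rot: [0.253, 0.188, 0.948, -0.051]
contact_force: [0.1, -1.0, -0.6]
gripper_width: 0.178
grasp_force: 58.8
```

```bash
cat > f.py <<'E'
from plan import *
p,r,o=now();t=r.inv().apply(o["contact_force"]);G=np.array([.6412,-.0862,.088])
d=r.inv().apply(p-G)*1e3
print("t",o["t"],"force tool",t,"torque",r.inv().apply(o["torque"]),"TCP rel middle gap (tool mm)",d,"tip depth",d[2]+61, dist(p,r,p,RB)[1])
E
python3 f.py
```

```text
t 11.55 force tool [-0.1296 -0.8854  0.7624] torque [-0.0113  0.5991  0.0401] TCP rel middle gap (tool mm) [  0.1123  -0.8296 -46.2722] tip depth 14.727841799010392 [-0.0088 -0.0604  0.0249]
```

{"api": "jog_arm", "payload": {
  "rows": [
    {"fingers": 0,"x": 0,"y": 0,"z": 1,"ax": 0,"ay": 0,"az": 0},
    {"fingers": 0,"x": 0,"y": 0,"z": 0,"ax": 0,"ay": 0,"az": 0},
    {"fingers": 0,"x": 0,"y": 0,"z": 1,"ax": 0,"ay": 0,"az": 0},
    {"fingers": 0,"x": 0,"y": 0,"z": 0,"ax": 0,"ay": 0,"az": 0},
    {"fingers": 0,"x": 0,"y": 0,"z": 1,"ax": 0,"ay": 0,"az": 0},
    {"fingers": 0,"x": 0,"y": 0,"z": 0,"ax": 0,"ay": 0,"az": 0},
    {"fingers": 0,"x": 0,"y": 0,"z": 0,"ax": 0,"ay": 0,"az": 0},
    {"fingers": 0,"x": 0,"y": 0,"z": 0,"ax": 0,"ay": 0,"az": 0}
  ]
}}

```text
t: 12.35
eef_pos: [0.6209, -0.0786, 0.1256]
tool_rot: [0.253, 0.188, 0.948, -0.051]
contact_force: [-0.5, -0.7, -0.7]
gripper_width: 0.18
grasp_force: 58.8
```

```bash
python3 f.py
```

```text
t 12.35 force tool [ 0.5341 -0.7965  0.5331] torque [ 0.0396  0.629  -0.0114] TCP rel middle gap (tool mm) [  0.0086  -0.8126 -43.4311] tip depth 17.568896559451268 [-0.0054 -0.0475  0.0275]
```

{"api": "jog_arm", "payload": {
  "rows": [
    {"fingers": 0,"x": 0,"y": 0,"z": 0.5,"ax": 0,"ay": 0,"az": 0},
    {"fingers": 0,"x": 0,"y": 0,"z": 0,"ax": 0,"ay": 0,"az": 0},
    {"fingers": 0,"x": 0,"y": 0,"z": 0.5,"ax": 0,"ay": 0,"az": 0},
    {"fingers": 0,"x": 0,"y": 0,"z": 0,"ax": 0,"ay": 0,"az": 0},
    {"fingers": 0,"x": 0,"y": 0,"z": 0.5,"ax": 0,"ay": 0,"az": 0},
    {"fingers": 0,"x": 0,"y": 0,"z": 0,"ax": 0,"ay": 0,"az": 0},
    {"fingers": 0,"x": 0,"y": 0,"z": 0,"ax": 0,"ay": 0,"az": 0},
    {"fingers": 0,"x": 0,"y": 0,"z": 0,"ax": 0,"ay": 0,"az": 0}
  ]
}}

```text
t: 13.15
eef_pos: [0.6213, -0.0787, 0.1252]
tool_rot: [0.254, 0.188, 0.947, -0.051]
contact_force: [-10.1, 1.9, 13.1]
gripper_width: 0.183
grasp_force: 61.2
```

```bash
python3 f.py
```

```text
t 13.15 force tool [  2.1345  -2.1145 -16.3536] torque [0.5071 1.1264 0.0055] TCP rel middle gap (tool mm) [ -0.1566  -0.6682 -42.8285] tip depth 18.17153713930623 [-0.0162  0.0084  0.045 ]
```

The middle gap stops the blade hard at 18 mm with 16 N and no give, so it is the tight one. I'll withdraw and try the left gap.

{"api": "jog_arm", "payload": {
  "rows": [
    {"fingers": 0,"x": 0,"y": 0,"z": -3,"ax": 0,"ay": 0,"az": 0},
    {"fingers": 0,"x": 0,"y": 0,"z": -6,"ax": 0,"ay": 0,"az": 0},
    {"fingers": 0,"x": 0,"y": 0,"z": -8,"ax": 0,"ay": 0,"az": 0},
    {"fingers": 0,"x": 0,"y": 0,"z": -8,"ax": 0,"ay": 0,"az": 0},
    {"fingers": 0,"x": 0,"y": 0,"z": -5,"ax": 0,"ay": 0,"az": 0},
    {"fingers": 0,"x": 0,"y": 0,"z": 0,"ax": 0,"ay": 0,"az": 0},
    {"fingers": 0,"x": 0,"y": 0,"z": 0,"ax": 0,"ay": 0,"az": 0},
    {"fingers": 0,"x": 0,"y": 10,"z": 0,"ax": 0,"ay": 0,"az": 0}
  ]
}}

```text
t: 13.95
eef_pos: [0.611, -0.0655, 0.1498]
tool_rot: [0.253, 0.189, 0.947, -0.051]
contact_force: [0.4, 0.3, -0.8]
gripper_width: 0.179
grasp_force: 58.9
```

{"api": "jog_arm", "payload": {
  "rows": [
    {"fingers": 0,"x": 0,"y": 15,"z": 0,"ax": 0,"ay": 0,"az": 0},
    {"fingers": 0,"x": 0,"y": 10,"z": 0,"ax": 0,"ay": 0,"az": 0},
    {"fingers": 0,"x": 0,"y": 10,"z": 0,"ax": 0,"ay": 0,"az": 0},
    {"fingers": 0,"x": 0,"y": 0,"z": 0,"ax": 0,"ay": 0,"az": 0},
    {"fingers": 0,"x": 0,"y": 0,"z": 0,"ax": 0,"ay": 0,"az": 0},
    {"fingers": 0,"x": 0,"y": 0,"z": 0,"ax": 0,"ay": 0,"az": 0},
    {"fingers": 0,"x": 0,"y": 0,"z": 0,"ax": 0,"ay": 0,"az": 0},
    {"fingers": 0,"x": 0,"y": 0,"z": 0,"ax": 0,"ay": 0,"az": 0}
  ]
}}

```text
t: 14.75
eef_pos: [0.6247, -0.0322, 0.1503]
tool_rot: [0.253, 0.189, 0.947, -0.051]
contact_force: [0.1, 0.1, -1.3]
gripper_width: 0.177
grasp_force: 58.9
```

```bash
python3 f.py; python3 - <<'E'
from h import *
c=cam("wrist");pickle.dump(c,open("w6.pkl","wb"));save(c,"pics/w6.png",(200,110,240,180),3)
E
```

```text
t 14.75 force tool [0.559  0.1237 1.1696] torque [ 0.0118  0.6002 -0.0311] TCP rel middle gap (tool mm) [ -0.0356  43.5118 -71.9215] tip depth -10.921450295983888 [-0.0435 -0.0469 -0.0086]
```

View pics/w6.png

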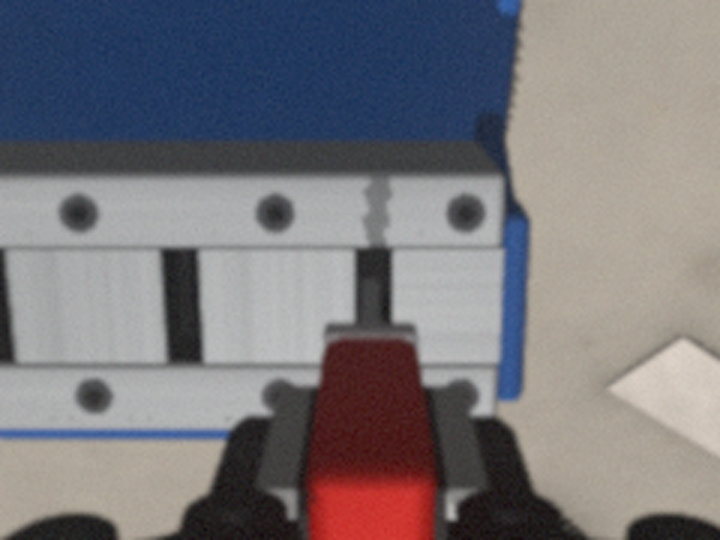

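The blade is at column 370 and the left slot's centre is at 374.5 in the crop, so I'll shift 1 mm and insert. The tight gap is already known, so no stop is expected here.

{"api": "jog_arm", "payload": {
  "rows": [
    {"fingers": 0,"x": 0,"y": 1,"z": 0,"ax": 0,"ay": 0,"az": 0},
    {"fingers": 0,"x": 0,"y": 0,"z": 4,"ax": 0,"ay": 0,"az": 0},
    {"fingers": 0,"x": 0,"y": 0,"z": 4,"ax": 0,"ay": 0,"az": 0},
    {"fingers": 0,"x": 0,"y": 0,"z": 3,"ax": 0,"ay": 0,"az": 0},
    {"fingers": 0,"x": 0,"y": 0,"z": 3,"ax": 0,"ay": 0,"az": 0},
    {"fingers": 0,"x": 0,"y": 0,"z": 3,"ax": 0,"ay": 0,"az": 0},
    {"fingers": 0,"x": 0,"y": 0,"z": 3,"ax": 0,"ay": 0,"az": 0},
    {"fingers": 0,"x": 0,"y": 0,"z": 0,"ax": 0,"ay": 0,"az": 0}
  ]
}}

```text
t: 15.6
eef_pos: [0.6345, -0.0346, 0.1325]
tool_rot: [0.253, 0.188, 0.948, -0.051]
contact_force: [-0.1, -0.3, -0.7]
gripper_width: 0.178
grasp_force: 58.9
```

{"api": "jog_arm", "payload": {
  "rows": [
    {"fingers": 0,"x": 0,"y": 0,"z": 1,"ax": 0,"ay": 0,"az": 0},
    {"fingers": 0,"x": 0,"y": 0,"z": 1,"ax": 0,"ay": 0,"az": 0},
    {"fingers": 0,"x": 0,"y": 0,"z": 1,"ax": 0,"ay": 0,"az": 0},
    {"fingers": 0,"x": 0,"y": 0,"z": 1,"ax": 0,"ay": 0,"az": 0},
    {"fingers": 0,"x": 0,"y": 0,"z": 1,"ax": 0,"ay": 0,"az": 0},
    {"fingers": 0,"x": 0,"y": 0,"z": 1,"ax": 0,"ay": 0,"az": 0},
    {"fingers": 0,"x": 0,"y": 0,"z": 1,"ax": 0,"ay": 0,"az": 0},
    {"fingers": 0,"x": 0,"y": 0,"z": 0,"ax": 0,"ay": 0,"az": 0}
  ]
}}

```text
t: 16.4
eef_pos: [0.6377, -0.0359, 0.1267]
tool_rot: [0.253, 0.188, 0.948, -0.051]
contact_force: [-0.2, -0.5, 0.0]
gripper_width: 0.176
grasp_force: 58.9
```

```bash
python3 f.py
```

```text
t 16.4 force tool [-0.0543 -0.5605 -0.0168] torque [0.0136 0.5349 0.0033] TCP rel middle gap (tool mm) [  0.1051  45.1556 -44.7772] tip depth 16.222797893571162 [-0.0103 -0.0596  0.0295]
```

{"api": "jog_arm", "payload": {
  "rows": [
    {"fingers": 0,"x": 0,"y": 0,"z": 1,"ax": 0,"ay": 0,"az": 0},
    {"fingers": 0,"x": 0,"y": 0,"z": 0.5,"ax": 0,"ay": 0,"az": 0},
    {"fingers": 0,"x": 0,"y": 0,"z": 0.5,"ax": 0,"ay": 0,"az": 0},
    {"fingers": 0,"x": 0,"y": 0,"z": 0.5,"ax": 0,"ay": 0,"az": 0},
    {"fingers": 0,"x": 0,"y": 0,"z": 0.5,"ax": 0,"ay": 0,"az": 0},
    {"fingers": 0,"x": 0,"y": 0,"z": 0,"ax": 0,"ay": 0,"az": 0},
    {"fingers": 0,"x": 0,"y": 0,"z": 0,"ax": 0,"ay": 0,"az": 0},
    {"fingers": 0,"x": 0,"y": 0,"z": 0,"ax": 0,"ay": 0,"az": 0}
  ]
}}

```text
t: 17.2
eef_pos: [0.6391, -0.0364, 0.1243]
tool_rot: [0.253, 0.188, 0.948, -0.05]
contact_force: [0.2, 0.3, -0.1]
gripper_width: 0.179
grasp_force: 58.9
```

```bash
python3 f.py
```

```text
t 17.2 force tool [0.002  0.3601 0.0744] torque [-0.0134  0.6191 -0.0743] TCP rel middle gap (tool mm) [  0.0097  45.2207 -41.9224] tip depth 19.07760556193029 [-0.0035 -0.0485  0.0255]
```

{"api": "jog_arm", "payload": {
  "rows": [
    {"fingers": 0,"x": 0,"y": 0,"z": 1,"ax": 0,"ay": 0,"az": 0},
    {"fingers": 0,"x": 0,"y": 0,"z": 1,"ax": 0,"ay": 0,"az": 0},
    {"fingers": 0,"x": 0,"y": 0,"z": 1,"ax": 0,"ay": 0,"az": 0},
    {"fingers": 0,"x": 0,"y": 0,"z": 1,"ax": 0,"ay": 0,"az": 0},
    {"fingers": 0,"x": 0,"y": 0,"z": 1,"ax": 0,"ay": 0,"az": 0},
    {"fingers": 0,"x": 0,"y": 0,"z": 1,"ax": 0,"ay": 0,"az": 0},
    {"fingers": 0,"x": 0,"y": 0,"z": 1,"ax": 0,"ay": 0,"az": 0},
    {"fingers": 0,"x": 0,"y": 0,"z": 1,"ax": 0,"ay": 0,"az": 0}
  ]
}}

```text
t: 18.0
eef_pos: [0.6429, -0.0379, 0.1173]
tool_rot: [0.253, 0.188, 0.948, -0.05]
contact_force: [-0.1, 0.5, -0.7]
gripper_width: 0.177
grasp_force: 58.9
```

```bash
python3 f.py
```

```text
t 18.0 force tool [0.5669 0.4357 0.4474] torque [0.0453 0.5988 0.0147] TCP rel middle gap (tool mm) [  0.004   45.2362 -33.8228] tip depth 27.17724431285427 [-0.0008 -0.0491  0.0262]
```

{"api": "jog_arm", "payload": {
  "rows": [
    {"fingers": 0,"x": 0,"y": 0,"z": 1,"ax": 0,"ay": 0,"az": 0},
    {"fingers": 0,"x": 0,"y": 0,"z": 1,"ax": 0,"ay": 0,"az": 0},
    {"fingers": 0,"x": 0,"y": 0,"z": 1,"ax": 0,"ay": 0,"az": 0},
    {"fingers": 0,"x": 0,"y": 0,"z": 1,"ax": 0,"ay": 0,"az": 0},
    {"fingers": 0,"x": 0,"y": 0,"z": 1,"ax": 0,"ay": 0,"az": 0},
    {"fingers": 0,"x": 0,"y": 0,"z": 1,"ax": 0,"ay": 0,"az": 0},
    {"fingers": 0,"x": 0,"y": 0,"z": 1,"ax": 0,"ay": 0,"az": 0},
    {"fingers": 0,"x": 0,"y": 0,"z": 1,"ax": 0,"ay": 0,"az": 0}
  ]
}}

```text
t: 18.8
eef_pos: [0.6466, -0.0395, 0.1104]
tool_rot: [0.253, 0.188, 0.948, -0.05]
contact_force: [-0.5, -0.7, -0.7]
gripper_width: 0.179
grasp_force: 58.9
```

```bash
python3 f.py
```

```text
t 18.8 force tool [ 0.5351 -0.806   0.4701] torque [-0.0072  0.6016 -0.0348] TCP rel middle gap (tool mm) [  0.0141  45.2097 -25.8416] tip depth 35.15844440275214 [-0.0029 -0.0484  0.0265]
```

The left gap gives no resistance down to 35 mm, so it is slack. I'll go on to the right gap.

{"api": "jog_arm", "payload": {
  "rows": [
    {"fingers": 0,"x": 0,"y": 0,"z": -4,"ax": 0,"ay": 0,"az": 0},
    {"fingers": 0,"x": 0,"y": 0,"z": -8,"ax": 0,"ay": 0,"az": 0},
    {"fingers": 0,"x": 0,"y": 0,"z": -10,"ax": 0,"ay": 0,"az": 0},
    {"fingers": 0,"x": 0,"y": 0,"z": -10,"ax": 0,"ay": 0,"az": 0},
    {"fingers": 0,"x": 0,"y": 0,"z": -10,"ax": 0,"ay": 0,"az": 0},
    {"fingers": 0,"x": 0,"y": 0,"z": -4,"ax": 0,"ay": 0,"az": 0},
    {"fingers": 0,"x": 0,"y": 0,"z": 0,"ax": 0,"ay": 0,"az": 0},
    {"fingers": 0,"x": 0,"y": 0,"z": 0,"ax": 0,"ay": 0,"az": 0}
  ]
}}

```text
t: 19.6
eef_pos: [0.6253, -0.0308, 0.1504]
tool_rot: [0.254, 0.188, 0.947, -0.051]
contact_force: [0.2, 0.0, -0.9]
gripper_width: 0.18
grasp_force: 58.9
```

{"api": "jog_arm", "payload": {
  "rows": [
    {"fingers": 0,"x": 0,"y": -15,"z": 0,"ax": 0,"ay": 0,"az": 0},
    {"fingers": 0,"x": 0,"y": -20,"z": 0,"ax": 0,"ay": 0,"az": 0},
    {"fingers": 0,"x": 0,"y": -20,"z": 0,"ax": 0,"ay": 0,"az": 0},
    {"fingers": 0,"x": 0,"y": -20,"z": 0,"ax": 0,"ay": 0,"az": 0},
    {"fingers": 0,"x": 0,"y": -16,"z": 0,"ax": 0,"ay": 0,"az": 0},
    {"fingers": 0,"x": 0,"y": 0,"z": 0,"ax": 0,"ay": 0,"az": 0},
    {"fingers": 0,"x": 0,"y": 0,"z": 0,"ax": 0,"ay": 0,"az": 0},
    {"fingers": 0,"x": 0,"y": 0,"z": 0,"ax": 0,"ay": 0,"az": 0}
  ]
}}

```text
t: 20.4
eef_pos: [0.5909, -0.114, 0.1503]
tool_rot: [0.254, 0.188, 0.948, -0.05]
contact_force: [-0.1, 0.4, -1.2]
gripper_width: 0.18
grasp_force: 58.9
```

```bash
python3 f.py; python3 - <<'E'
from h import *
c=cam("wrist");g=cv2.cvtColor(c["pixels"],cv2.COLOR_RGB2GRAY);save(c,"pics/w7.png",(200,110,240,180),3)
for v in(196,198,200,208,210,212):print(v,g[v,308:340])
E
```

```text
t 20.4 force tool [0.7999 0.3078 0.9376] torque [0.0238 0.6267 0.033 ] TCP rel middle gap (tool mm) [  0.0334 -44.8678 -71.9311] tip depth -10.931108644995135 [ 0.0545 -0.0467  0.0646]
196 [175 176 175 175 175 174 169 151  95  43  35  42  37  37  35  28  32  34
  32  58 108 160 178 176 175 180 177 173 175 173 175 174]
198 [174 174 174 171 175 175 176 155 101  46  42  37  39  34  36  30  34  31
  34  50 108 161 174 176 177 178 179 177 173 173 172 172]
200 [176 174 177 175 173 174 174 154 104  44  42  41  33  38  36  36  26  30
  29  50 107 156 172 177 173 177 178 176 176 173 173 173]
208 [180 178 177 175 177 177 178 158 100  50  40  39  55  60  63  63  64  57
  44  58 109 160 177 179 179 180 181 177 176 176 174 174]
210 [178 175 176 176 178 177 174 156 103  47  28  43  52  64  63  67  67  61
  50  60 111 161 174 177 176 177 179 180 174 173 174 175]
212 [176 180 181 180 178 183 178 158 102  42  33  46  50  63  67  66  61  63
  54  58 112 158 175 180 178 181 181 178 177 177 173 175]
```

The blade is 1 px right of the right slot's centre. I'll shift −0.6 mm and insert.

{"api": "jog_arm", "payload": {
  "rows": [
    {"fingers": 0,"x": 0,"y": -0.6,"z": 0,"ax": 0,"ay": 0,"az": 0},
    {"fingers": 0,"x": 0,"y": 0,"z": 4,"ax": 0,"ay": 0,"az": 0},
    {"fingers": 0,"x": 0,"y": 0,"z": 4,"ax": 0,"ay": 0,"az": 0},
    {"fingers": 0,"x": 0,"y": 0,"z": 3,"ax": 0,"ay": 0,"az": 0},
    {"fingers": 0,"x": 0,"y": 0,"z": 3,"ax": 0,"ay": 0,"az": 0},
    {"fingers": 0,"x": 0,"y": 0,"z": 3,"ax": 0,"ay": 0,"az": 0},
    {"fingers": 0,"x": 0,"y": 0,"z": 2,"ax": 0,"ay": 0,"az": 0},
    {"fingers": 0,"x": 0,"y": 0,"z": 0,"ax": 0,"ay": 0,"az": 0}
  ]
}}

```text
t: 21.25
eef_pos: [0.599, -0.119, 0.1335]
tool_rot: [0.253, 0.188, 0.948, -0.051]
contact_force: [0.6, -0.0, -0.7]
gripper_width: 0.18
grasp_force: 58.9
```

{"api": "jog_arm", "payload": {
  "rows": [
    {"fingers": 0,"x": 0,"y": 0,"z": 1,"ax": 0,"ay": 0,"az": 0},
    {"fingers": 0,"x": 0,"y": 0,"z": 1,"ax": 0,"ay": 0,"az": 0},
    {"fingers": 0,"x": 0,"y": 0,"z": 1,"ax": 0,"ay": 0,"az": 0},
    {"fingers": 0,"x": 0,"y": 0,"z": 1,"ax": 0,"ay": 0,"az": 0},
    {"fingers": 0,"x": 0,"y": 0,"z": 1,"ax": 0,"ay": 0,"az": 0},
    {"fingers": 0,"x": 0,"y": 0,"z": 1,"ax": 0,"ay": 0,"az": 0},
    {"fingers": 0,"x": 0,"y": 0,"z": 1,"ax": 0,"ay": 0,"az": 0},
    {"fingers": 0,"x": 0,"y": 0,"z": 0,"ax": 0,"ay": 0,"az": 0}
  ]
}}

```text
t: 22.05
eef_pos: [0.6023, -0.1203, 0.1276]
tool_rot: [0.253, 0.188, 0.948, -0.051]
contact_force: [-0.3, 0.4, -1.2]
gripper_width: 0.178
grasp_force: 58.9
```

```bash
python3 f.py
```

```text
t 22.05 force tool [0.9671 0.2348 0.8095] torque [0.0442 0.5986 0.0095] TCP rel middle gap (tool mm) [  0.1218 -46.4079 -45.7803] tip depth 15.21968098104545 [-0.0073 -0.061   0.0279]
```

{"api": "jog_arm", "payload": {
  "rows": [
    {"fingers": 0,"x": 0,"y": 0,"z": 1,"ax": 0,"ay": 0,"az": 0},
    {"fingers": 0,"x": 0,"y": 0,"z": 0.5,"ax": 0,"ay": 0,"az": 0},
    {"fingers": 0,"x": 0,"y": 0,"z": 0.5,"ax": 0,"ay": 0,"az": 0},
    {"fingers": 0,"x": 0,"y": 0,"z": 0.5,"ax": 0,"ay": 0,"az": 0},
    {"fingers": 0,"x": 0,"y": 0,"z": 0.5,"ax": 0,"ay": 0,"az": 0},
    {"fingers": 0,"x": 0,"y": 0,"z": 0.5,"ax": 0,"ay": 0,"az": 0},
    {"fingers": 0,"x": 0,"y": 0,"z": 0.5,"ax": 0,"ay": 0,"az": 0},
    {"fingers": 0,"x": 0,"y": 0,"z": 0,"ax": 0,"ay": 0,"az": 0}
  ]
}}

```text
t: 22.85
eef_pos: [0.6041, -0.1211, 0.1243]
tool_rot: [0.253, 0.188, 0.948, -0.051]
contact_force: [0.6, -0.0, -0.5]
gripper_width: 0.181
grasp_force: 58.9
```

```bash
python3 f.py
```

```text
t 22.85 force tool [-0.2841  0.2103  0.6977] torque [ 0.029   0.6169 -0.0141] TCP rel middle gap (tool mm) [  0.0592 -46.411  -41.8661] tip depth 19.133891024528253 [-0.0056 -0.0533  0.0262]
```

{"api": "jog_arm", "payload": {
  "rows": [
    {"fingers": 0,"x": 0,"y": 0,"z": 1,"ax": 0,"ay": 0,"az": 0},
    {"fingers": 0,"x": 0,"y": 0,"z": 1,"ax": 0,"ay": 0,"az": 0},
    {"fingers": 0,"x": 0,"y": 0,"z": 1,"ax": 0,"ay": 0,"az": 0},
    {"fingers": 0,"x": 0,"y": 0,"z": 1,"ax": 0,"ay": 0,"az": 0},
    {"fingers": 0,"x": 0,"y": 0,"z": 1,"ax": 0,"ay": 0,"az": 0},
    {"fingers": 0,"x": 0,"y": 0,"z": 1,"ax": 0,"ay": 0,"az": 0},
    {"fingers": 0,"x": 0,"y": 0,"z": 1,"ax": 0,"ay": 0,"az": 0},
    {"fingers": 0,"x": 0,"y": 0,"z": 1,"ax": 0,"ay": 0,"az": 0}
  ]
}}

```text
t: 23.65
eef_pos: [0.6077, -0.1229, 0.1173]
tool_rot: [0.253, 0.188, 0.947, -0.051]
contact_force: [-0.8, -0.6, 0.3]
gripper_width: 0.177
grasp_force: 58.9
```

```bash
python3 f.py
```

```text
t 23.65 force tool [ 0.2558 -0.813  -0.5443] torque [0.2499 0.647  0.0115] TCP rel middle gap (tool mm) [  0.0327 -46.7244 -33.7968] tip depth 27.20321401672458 [-0.0355 -0.0518  0.0136]
```

{"api": "jog_arm", "payload": {
  "rows": [
    {"fingers": 0,"x": 0,"y": 0,"z": 1,"ax": 0,"ay": 0,"az": 0},
    {"fingers": 0,"x": 0,"y": 0,"z": 1,"ax": 0,"ay": 0,"az": 0},
    {"fingers": 0,"x": 0,"y": 0,"z": 1,"ax": 0,"ay": 0,"az": 0},
    {"fingers": 0,"x": 0,"y": 0,"z": 1,"ax": 0,"ay": 0,"az": 0},
    {"fingers": 0,"x": 0,"y": 0,"z": 1,"ax": 0,"ay": 0,"az": 0},
    {"fingers": 0,"x": 0,"y": 0,"z": 1,"ax": 0,"ay": 0,"az": 0},
    {"fingers": 0,"x": 0,"y": 0,"z": 1,"ax": 0,"ay": 0,"az": 0},
    {"fingers": 0,"x": 0,"y": 0,"z": 1,"ax": 0,"ay": 0,"az": 0}
  ]
}}

```text
t: 24.45
eef_pos: [0.6116, -0.1241, 0.1105]
tool_rot: [0.253, 0.188, 0.948, -0.05]
contact_force: [-4.7, -0.7, 5.5]
gripper_width: 0.18
grasp_force: 59.5
```

```bash
python3 f.py
```

```text
t 24.45 force tool [ 0.7566 -2.4154 -6.7652] torque [ 0.4091  0.6933 -0.0343] TCP rel middle gap (tool mm) [ -0.0295 -46.3624 -25.8886] tip depth 35.11135994249086 [-0.0009 -0.043   0.027 ]
```

The right gap shows a springy drag, about 7 N along the axis and 2–3 N sideways, so it is the one set right. I'll push home gently.

{"api": "jog_arm", "payload": {
  "rows": [
    {"fingers": 0,"x": 0,"y": 0,"z": 1.5,"ax": 0,"ay": 0,"az": 0},
    {"fingers": 0,"x": 0,"y": 0,"z": 1.5,"ax": 0,"ay": 0,"az": 0},
    {"fingers": 0,"x": 0,"y": 0,"z": 1.5,"ax": 0,"ay": 0,"az": 0},
    {"fingers": 0,"x": 0,"y": 0,"z": 1.5,"ax": 0,"ay": 0,"az": 0},
    {"fingers": 0,"x": 0,"y": 0,"z": 1.5,"ax": 0,"ay": 0,"az": 0},
    {"fingers": 0,"x": 0,"y": 0,"z": 1.5,"ax": 0,"ay": 0,"az": 0},
    {"fingers": 0,"x": 0,"y": 0,"z": 0,"ax": 0,"ay": 0,"az": 0},
    {"fingers": 0,"x": 0,"y": 0,"z": 0,"ax": 0,"ay": 0,"az": 0}
  ]
}}

```text
t: 25.25
eef_pos: [0.6155, -0.1262, 0.1024]
tool_rot: [0.253, 0.188, 0.948, -0.051]
contact_force: [0.0, -3.2, -2.0]
gripper_width: 0.179
grasp_force: 58.5
```

```bash
python3 f.py
```

```text
t 25.25 force tool [-0.0863 -2.9401  2.3485] torque [0.777  0.5351 0.0317] TCP rel middle gap (tool mm) [  0.1182 -46.7849 -16.6727] tip depth 44.327254559604626 [-0.0404 -0.0671  0.0148]
```

{"api": "jog_arm", "payload": {
  "rows": [
    {"fingers": 0,"x": 0,"y": 0,"z": 0.5,"ax": 0,"ay": 0,"az": 0},
    {"fingers": 0,"x": 0,"y": 0,"z": 0,"ax": 0,"ay": 0,"az": 0},
    {"fingers": 0,"x": 0,"y": 0,"z": 0.5,"ax": 0,"ay": 0,"az": 0},
    {"fingers": 0,"x": 0,"y": 0,"z": 0,"ax": 0,"ay": 0,"az": 0},
    {"fingers": 0,"x": 0,"y": 0,"z": 0.5,"ax": 0,"ay": 0,"az": 0},
    {"fingers": 0,"x": 0,"y": 0,"z": 0,"ax": 0,"ay": 0,"az": 0},
    {"fingers": 0,"x": 0,"y": 0,"z": 0,"ax": 0,"ay": 0,"az": 0},
    {"fingers": 0,"x": 0,"y": 0,"z": 0,"ax": 0,"ay": 0,"az": 0}
  ]
}}

```text
t: 26.05
eef_pos: [0.616, -0.1259, 0.1019]
tool_rot: [0.254, 0.188, 0.947, -0.051]
contact_force: [-9.0, -0.5, 9.9]
gripper_width: 0.183
grasp_force: 60.8
```

```bash
python3 f.py
```

```text
t 26.05 force tool [  2.1239  -3.8733 -12.6492] torque [0.9738 1.0071 0.0193] TCP rel middle gap (tool mm) [  0.0368 -46.3455 -16.0781] tip depth 44.9219433190807 [-0.0097 -0.0148  0.0393]
```

Shoulder contact at 44.9 mm with a 13 N push. I'll ease off, release gently and retreat along the axis.

{"api": "jog_arm", "payload": {
  "rows": [
    {"fingers": 0,"x": 0,"y": 0,"z": -0.4,"ax": 0,"ay": 0,"az": 0},
    {"fingers": 0,"x": 0,"y": 0,"z": 0,"ax": 0,"ay": 0,"az": 0},
    {"fingers": 20,"x": 0,"y": 0,"z": 0,"ax": 0,"ay": 0,"az": 0},
    {"fingers": 25,"x": 0,"y": 0,"z": 0,"ax": 0,"ay": 0,"az": 0},
    {"fingers": 30,"x": 0,"y": 0,"z": 0,"ax": 0,"ay": 0,"az": 0},
    {"fingers": 40,"x": 0,"y": 0,"z": 0,"ax": 0,"ay": 0,"az": 0},
    {"fingers": 40,"x": 0,"y": 0,"z": 0,"ax": 0,"ay": 0,"az": 0},
    {"fingers": 40,"x": 0,"y": 0,"z": 0,"ax": 0,"ay": 0,"az": 0}
  ]
}}

```text
t: 26.85
eef_pos: [0.6163, -0.1259, 0.1017]
tool_rot: [0.253, 0.188, 0.948, -0.05]
contact_force: [-0.1, -0.1, -0.1]
gripper_width: 0.469
grasp_force: 0.0
```

{"api": "jog_arm", "payload": {
  "rows": [
    {"fingers": 45,"x": 0,"y": 0,"z": -5,"ax": 0,"ay": 0,"az": 0},
    {"fingers": 45,"x": 0,"y": 0,"z": -10,"ax": 0,"ay": 0,"az": 0},
    {"fingers": 45,"x": 0,"y": 0,"z": -20,"ax": 0,"ay": 0,"az": 0},
    {"fingers": 45,"x": 0,"y": 0,"z": -25,"ax": 0,"ay": 0,"az": 0},
    {"fingers": 45,"x": 0,"y": 0,"z": -25,"ax": 0,"ay": 0,"az": 0},
    {"fingers": 45,"x": 0,"y": 0,"z": -15,"ax": 0,"ay": 0,"az": 0},
    {"fingers": 45,"x": 0,"y": 0,"z": 0,"ax": 0,"ay": 0,"az": 0},
    {"fingers": 45,"x": 0,"y": 0,"z": 0,"ax": 0,"ay": 0,"az": 0}
  ]
}}

```text
t: 27.65
eef_pos: [0.5701, -0.1072, 0.1886]
tool_rot: [0.254, 0.188, 0.947, -0.051]
contact_force: [0.1, -1.0, -0.2]
gripper_width: 0.527
grasp_force: 0.0
```

```bash
python3 f.py; python3 w.py w8
```

```text
t 27.65 force tool [-0.3382 -0.8679  0.4388] torque [-0.0079  0.5753 -0.0023] TCP rel middle gap (tool mm) [  -0.325   -46.6611 -115.9076] tip depth -54.90762629160537 [-0.0148 -0.0035  0.01  ]
[ 0.5701 -0.1072  0.1886] [ 0.3709  0.2127 -0.4564  2.1936  0.8793  0.4084  0.3651] 27.65
```

View pics/w8.png

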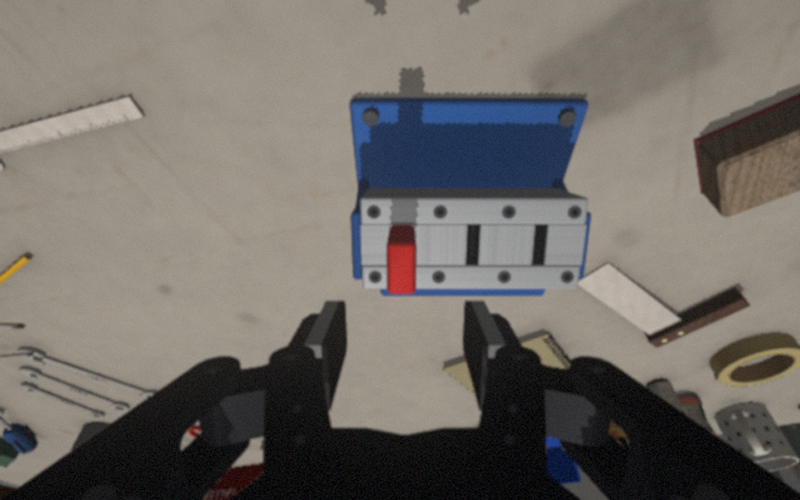

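The blade is seated upright in the right gap (handle at about (321,208) raw), and the gripper is clear of it.

```bash
python3 -c "
from station import bot
print(bot.hand_in())"
```

```text
the job is handed in; nothing more can be done
None
```

The feeler blade is pushed fully home and released in the right-hand gap, the one with the springy drag (about 7 N); the middle gap stopped it at 18 mm with 16 N and the left was slack. The job is handed in, but no pass or fail result came back.

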